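Rebuild the pasta cutter after washing up

TASK

Rebuild the washed pasta-strip cutter: from the drying rack thread one fluted cutter wheel onto the machine's arbor right up to the shoulder, then every spacer ring that is in the rack, then the other cutter wheel, and push the end cap on so that the whole stack is closed up without gaps. Then set the clear guard down over the arbor, flat in its place on the deck, and fasten it with the wing stud: line its foot up with the slot, push it fully in and give it a quarter turn so that it is locked. Leave the jar, the mug and the plant pot undisturbed.

Things in the scene. Friction and masses are not known exactly. Their poses are not given: they have to be found in the camera images.
- machine: Fixed pasta-strip cutter: navy motor, grey gearbox 145 mm high, white feed deck 116 mm wide, its top 63 mm up. Origin on the worktop below the arbor's shoulder; z up, y along the level arbor to its free end, x across. Gearbox face at y = -30 mm, then a 28 mm thick nose to the shoulder. Deck ends at y = 240 mm. Lips 6 mm high: at x = +-55 mm along the sides, at y = 234 mm at the end.
- shoulder (a point): On the arbor axis (98 mm up) at its inner end: the flat shoulder, 28 mm across, that the first wheel goes against. Steel arbor 12 mm thick, 94 mm long, clear of the deck by 35 mm from axis to deck. Axes as the machine's.
- arbor_tip (a point): On the arbor axis at its free, tapered tip, 94 mm from the shoulder along y. Axes as the machine's.
- guard_seat (a point): Point on the deck top, 56 mm along y from the shoulder, where the guard's origin belongs, axes alike. The guard has 3 mm play each side between the side lips and 4 mm each way between gearbox and end lips. Axes as the machine's.
- slot (a point): Centre of the slot's mouth in the 8 mm thick deck plate (63 mm up, 200 mm along y from the shoulder, beyond the guard's end wall). The slot goes right through, 31 mm long in x, 13 mm wide in y; free space below it. Axes as the machine's.
- rack: Fixed beech drying rack. Origin under the middle of five slots, 36 mm apart along its y (-72 to 72 mm); z up. Slots are 15 mm wide between blocks 33 mm wide in x and 44 mm high; discs stand in them on edge, axes along the rack's y, on two narrow rails 28 mm high, and stick out sideways and upwards. Base board 100 mm wide, 12 mm high.
- pocket (a point): Mouth of the round pocket (32 mm wide, 26 mm deep, in a block 64 mm square and 36 mm high) at the rack's y = 150 mm, where the stud stands parked. Axes as the rack's.
- cutter1: Fluted steel cutter wheel, one of two alike: disc 60 mm across, 12 mm thick, 18 mm bore, 120 g. Origin at the bore's centre, y along the bore. Starts on edge in some slot of the rack (origin 55 mm up). Hung on the arbor its origin is about 3 mm below the arbor's axis.
- cutter2: Fluted steel cutter wheel, one of two alike: disc 60 mm across, 12 mm thick, 18 mm bore, 120 g. Origin at the bore's centre, y along the bore. Starts on edge in some slot of the rack (origin 55 mm up). Hung on the arbor its origin is about 3 mm below the arbor's axis.
- spacer1: White plastic spacer ring, one of up to three alike (None at the start if not there this time): 44 mm across, 12 mm thick, 18 mm bore, 30 g. Origin at the bore's centre, y along the bore. Starts on edge in some slot of the rack (origin 46 mm up). Hung on the arbor its origin is about 3 mm below the arbor's axis.
- spacer2: White plastic spacer ring, one of up to three alike (None at the start if not there this time): 44 mm across, 12 mm thick, 18 mm bore, 30 g. Origin at the bore's centre, y along the bore. Starts on edge in some slot of the rack (origin 46 mm up). Hung on the arbor its origin is about 3 mm below the arbor's axis.
- spacer3: White plastic spacer ring, one of up to three alike (None at the start if not there this time): 44 mm across, 12 mm thick, 18 mm bore, 30 g. Origin at the bore's centre, y along the bore. Starts on edge in some slot of the rack (origin 46 mm up). Hung on the arbor its origin is about 3 mm below the arbor's axis.
- cap: Black end cap, 80 g: square knob 40 x 40 x 66 mm with a plain 16 mm blind bore, 60 mm deep. Origin at the centre of the bore's mouth, which looks to its -y; the body reaches 66 mm from there along +y. Starts lying on a flat on the worktop (origin 20 mm up). It slides on until it bears on the last wheel and pushes loose rings together before it; on the arbor it droops a little.
- guard: Clear guard, 300 g: upside-down trough 104 (x) x 164 (y) x 74 mm, walls 3 mm, open below and at its -y end. At the +y end a 4 mm thick steel fork at the underside reaches 92 mm further, prongs at x = +-17 to +-36 mm. Black handle bar 12 mm thick, 70 mm long along y, axis 104 mm above the underside, over the middle. Origin: centre of the trough's underside. Starts standing on the worktop.
- stud: Wing stud, 60 g, upright: black wing 34 (x) x 12 (y) mm, z = 5 to 37 mm, on a steel disc 46 mm across, 5 mm thick; below it a shank 8 mm thick, 15 mm long and a cross foot 26 (x) x 8 x 6 mm, lowest at z = -21 mm. Origin: centre of the disc's underside. Starts in the rack's pocket. Pushed home its disc lies on the guard's prongs (origin 67 mm up), the foot below the deck, free to turn either way.
- jar: Bystander: glass jar with copper-coloured lid, 76 mm across, 120 mm high, origin under its middle.
- mug: Bystander: white mug, 80 mm across, 95 mm high, origin under its middle.
- succulent: Bystander: small plant in a white pot, 84 mm across, 115 mm high, origin under its middle.

How it is judged:
On the way, in this order (a step that is already met when the one before it is completed fails the run):
1. one cutter wheel is on the arbor, up to the shoulder (((x of cutter1 in the frame of machine between -0.008 and 0.008 m and z of cutter1 in the frame of machine between 0.088 and 0.106 m and y of cutter1 in the frame of machine between 0.002 and 0.012 m) or (x of cutter2 in the frame of machine between -0.008 and 0.008 m and z of cutter2 in the frame of machine between 0.088 and 0.106 m and y of cutter2 in the frame of machine between 0.002 and 0.012 m))), for 0.2 s.
2. every spacer ring that is there is on the arbor (x of spacer1 in the frame of machine between -0.008 and 0.008 m and z of spacer1 in the frame of machine between 0.088 and 0.106 m and y of spacer1 in the frame of machine between 0.012 and 0.088 m and x of spacer2 in the frame of machine between -0.008 and 0.008 m and z of spacer2 in the frame of machine between 0.088 and 0.106 m and y of spacer2 in the frame of machine between 0.012 and 0.088 m and x of spacer3 in the frame of machine between -0.008 and 0.008 m and z of spacer3 in the frame of machine between 0.088 and 0.106 m and y of spacer3 in the frame of machine between 0.012 and 0.088 m), for 0.2 s.
3. the other cutter wheel is on the arbor too (((x of cutter1 in the frame of machine between -0.008 and 0.008 m and z of cutter1 in the frame of machine between 0.088 and 0.106 m and y of cutter1 in the frame of machine between 0.002 and 0.012 m and x of cutter2 in the frame of machine between -0.008 and 0.008 m and z of cutter2 in the frame of machine between 0.088 and 0.106 m and y of cutter2 in the frame of machine between 0.022 and 0.088 m) or (x of cutter2 in the frame of machine between -0.008 and 0.008 m and z of cutter2 in the frame of machine between 0.088 and 0.106 m and y of cutter2 in the frame of machine between 0.002 and 0.012 m and x of cutter1 in the frame of machine between -0.008 and 0.008 m and z of cutter1 in the frame of machine between 0.088 and 0.106 m and y of cutter1 in the frame of machine between 0.022 and 0.088 m))), for 0.2 s.
4. the end cap is on, against the outer wheel, and the stack is closed up (all of step 2 and ((x of cutter1 in the frame of machine between -0.008 and 0.008 m and z of cutter1 in the frame of machine between 0.088 and 0.106 m and y of cutter1 in the frame of machine between 0.002 and 0.012 m and x of cutter2 in the frame of machine between -0.008 and 0.008 m and z of cutter2 in the frame of machine between 0.088 and 0.106 m and y of cutter2 in the frame of machine between 0.022 and 0.088 m and distance between cap and cutter2 below 0.0125 m) or (x of cutter2 in the frame of machine between -0.008 and 0.008 m and z of cutter2 in the frame of machine between 0.088 and 0.106 m and y of cutter2 in the frame of machine between 0.002 and 0.012 m and x of cutter1 in the frame of machine between -0.008 and 0.008 m and z of cutter1 in the frame of machine between 0.088 and 0.106 m and y of cutter1 in the frame of machine between 0.022 and 0.088 m and distance between cap and cutter1 below 0.0125 m)) and x of cap in the frame of machine between -0.008 and 0.008 m and z of cap in the frame of machine between 0.088 and 0.106 m and y of cap in the frame of machine between 0.02 and 0.09 m and angle between the y axis of cap and the y axis of machine, either way round below 0.26 rad and distance between cutter1 and cutter2 below 0.054 m and (height (world z) of spacer1 above -0.5 m or distance between cutter1 and cutter2 below 0.042 m) and (height (world z) of spacer2 above -0.5 m or distance between cutter1 and cutter2 below 0.042 m) and (height (world z) of spacer3 above -0.5 m or distance between cutter1 and cutter2 below 0.042 m) and (height (world z) of any of spacer1, spacer2 above -0.5 m or distance between cutter1 and cutter2 below 0.03 m) and (height (world z) of any of spacer1, spacer3 above -0.5 m or distance between cutter1 and cutter2 below 0.03 m) and (height (world z) of any of spacer2, spacer3 above -0.5 m or distance between cutter1 and cutter2 below 0.03 m)), for 0.2 s.
5. the guard stands in its place on the deck (x of guard in the frame of machine between -0.006 and 0.006 m and y of guard in the frame of machine between 0.049 and 0.063 m and z of guard in the frame of machine between 0.06 and 0.066 m and angle between the y axis of guard and the y axis of machine, either way round below 0.08 rad and angle between guard's own z axis and vertical below 0.06 rad), for 0.2 s.
6. the stud is pushed in through the slot and turned (x of stud in the frame of machine between -0.006 and 0.006 m and y of stud in the frame of machine between 0.194 and 0.206 m and z of stud in the frame of machine between 0.062 and 0.0705 m and angle between the x axis of stud and the x axis of machine, either way round above 1.22 rad and angle between stud's own z axis and vertical below 0.15 rad), for 0.2 s.
At the end, for the whole second after the job is handed in: On the arbor: a wheel within 6 mm of the shoulder, all spacers, the other wheel, cap within 6 mm of it, gaps together under 6 mm; guard flat on the deck, within 6 mm and 0.08 rad of its place; stud fully in (within 3 mm) and turned at least 70 degrees from the slot; all at rest (all of step 4 and all of step 5 and all of step 6 and linear speed of each of cutter1, cutter2, spacer1, spacer2, spacer3, cap, guard, stud below 0.02 m/s); the robot touches nothing.
It fails at once if the jar is pushed more than 3 cm or knocked over (distance of jar from where it was at the start of the episode above 0.03 m or angle between jar's own z axis and vertical above 0.5 rad).
It fails at once if the mug is pushed more than 3 cm or knocked over (distance of mug from where it was at the start of the episode above 0.03 m or angle between mug's own z axis and vertical above 0.5 rad).
It fails at once if the succulent is pushed more than 3 cm or knocked over (distance of succulent from where it was at the start of the episode above 0.03 m or angle between succulent's own z axis and vertical above 0.5 rad).
Of spacer1, spacer2, spacer3 only 1 to 3 are there at a start; the rules pass over those that are not, and their reading is None.
At some moment in a run one of cap, guard may be knocked a few centimetres aside while the robot is not near it.
It also fails if it takes over 210 s, if anything falls off the work surface, if the arm or the gripper's body presses on something with over 40 N, if the wrist force passes 120 N, or if a joint passes its speed limit or range.

ROBOT

A 6-joint arm with a two-finger parallel gripper is mounted at the origin on the work surface. World frame = base frame: x ahead of the robot, y to its left, z up, the work surface at z = 0. Lengths are in m, angles in rad, forces in N, time in s.
With the tool pointing down it reaches from about 0.4 to 0.825 m from the base axis. Payload 7 kg.
Tool frame: the origin (TCP) lies at the very end of the fingers, on their centre line; the grasp point (between the pads) lies 19 mm behind it (r.hold_point_z is the distance from the TCP to the grasp point, in m); z points along the fingers, y is the line along which they close (so a half turn about z gives the same grasp; the last joint's range is limited). The gripper opens to 85 mm and grips with 20 to 120 N. Pads are 22 mm wide; open, the fingers measure 114 mm over their backs; the gripper's body (76 mm by 85 mm) begins 54 mm behind the grasp point. The pads swing forward as they close: fully open they stand 13 mm farther back than shut.
Start: joints at [-0.873, 0.359, 0.012, 0, -1.224, -0.288], TCP at [0.269, -0.619, 0.231] pointing down, gripper open.
Joint ranges: [-3.07, 3.07], [-1.43, 2.12], [-1.02, 1.25], [-3.03, 1.67], [-3.05, -0], [-3.03, 3.03]. Speed limits (rad/s): [2.39, 2.39, 3.01, 3.14, 3.14, 3.14].

INTERFACE

Orientations are given as a unit quaternion [x, y, z, w].
In Python, from bench import sensors, viewer, r gives the robot as it stands. The module is installed in compiled form; this text tells all that it offers.
- The arm moves only by the tool apply_moves, never from a script. Its argument "deltas" is a list that holds one entry, the list of rows, each a list of 5 numbers: the finger opening in m, from 0 to 0.0854, then the shift along the tool's x, y, z in m, then the turn about the tool's z in rad. In form: [[[jaw, tx, ty, tz, spin], ...]]. A call has 1 to 5 rows; each row is the pose to reach, as a shift and turn from the pose commanded when the call began, along the tool's axes at that moment; what a row does not reach only later rows make up. A row lasts 1/8 s, in which the tool goes at most 62.5 mm and 10.7 degrees, less where a joint would pass 70% of its speed; a pose out of reach is approached as far as the arm can. A call with a gripper value outside its range is refused whole. The fingers move at their own pace and stop on an object; "grip_force" is the grip in N (left out, the last holds). Time passes only in rows, so rows that repeat a pose let the fingers close. It gives the time, the measured TCP pose, the force, the opening and the grip force at its end, in the units of the state.
- sensors.sense(): the state, without advancing time (a new reading comes with each control period).
- viewer.read_camera(name): name is "side" or "top"; returns (picture, depth): 400x640x3 uint8, red, green, blue; 400x640 float32, m along the optical axis (not along the pixel's ray), 0 where there is no reading.
- viewer.get_calibration(name): a dict with "fx", "fy", "cx", "cy" (pixels), "origin" and "orientation" of the camera in the world. Camera axes: x right, y down, z forward; pixel columns grow to the right and rows downward; lengths in m; the calibration is good to about 2 mm. A picture is of the moment at which its call begins. get_calibration takes no time and is no camera call.
- r.finish_job(): hands the job in; it is judged then, once.
The state is a dict: "clock": time; "joint_pos": joint angles; "qd": joint speeds; "tau": joint torques, N m; "ee_pos": TCP position; "ee_rot": TCP orientation; "ft_force": force on the tool from outside, world axes, zero at the start; "ft_torque": the same for the moment, N m; "opening": finger opening in m; "gripper_force": force on a finger pad.
Only numpy, scipy, OpenCV 4.12 (cv2) and the standard library are available. Lean on these libraries where they do the work, as an engineer would, in place of code of your own. Each camera call takes 0.05 s, during which the arm holds its last target. There are 200 camera calls.

## Working session

There is one attempt and no reset: what is moved stays moved. The work goes in short steps, Python scripts to look and compute and a tool call to move; the robot and the scene stay as the last step left them, time stands still between calls to the robot, and variables do not carry over. Pictures are saved under pics/ and viewed, at most 14 in all, crops included, and the job is handed in when it is done.

Besides the shell and the picture viewer there is one more tool, called after "Request:" in YAML: its name, and indented under it one key for each argument. apply_moves: Moves the arm, as the interface text tells. Its arguments: {"type":"object","properties":{"deltas":{"type":"array","items":{"type":"array","items":{"type":"array","items":{"type":"number"}}}},"grip_force":{"type":"number"}},"required":["deltas"]}

```bash
mkdir -p pics; cat > h.py <<'E'
import numpy as np, cv2
from scipy.spatial.transform import Rotation as R
from bench import sensors, viewer, r
def cam(n):
    p,d=viewer.read_camera(n); c=viewer.get_calibration(n)
    v,u=np.mgrid[0:400,0:640]
    P=np.stack([(u-c['cx'])/c['fx']*d,(v-c['cy'])/c['fy']*d,d],-1)
    W=P@R.from_quat(c['orientation']).as_matrix().T+np.array(c['origin'])
    W[d==0]=np.nan
    return p,W,c
def save(n,p): cv2.imwrite('pics/'+n+'.png',p[:,:,::-1])
E
python3 - <<'E'
from h import *
for n in('top','side'):
    p,W,c=cam(n); save(n+'0',p); np.savez('/tmp/'+n,p=p,W=W); print(n,c['origin'],c['orientation'],c['fx'])
s=sensors.sense(); print(s); print(r.hold_point_z)
E
```

```text
top [0.43551242 0.07500835 1.1646224 ] [-0.70457404  0.70479801 -0.05956228  0.05733697] 453.01981720966893
side [0.14651571 1.06032906 0.88319892] [-0.18971845  0.86726854 -0.44951249  0.09894801] 480.1260861445041
{'clock': 0.1, 'joint_pos': array([-8.72896251e-01,  3.59296593e-01,  1.11358067e-02, -3.42975163e-04,
       -1.22412521e+00, -2.88094550e-01]), 'qd': array([ 0.00018929, -0.00101549,  0.00115611,  0.00212116,  0.00013974,
       -0.00123257]), 'tau': array([-9.24180786e-04, -5.84764659e+01,  2.94108868e+01,  6.95455536e+00,
       -3.18137842e-03,  1.46135767e-05]), 'ee_pos': array([ 0.26873705, -0.61870186,  0.23045687]), 'ee_rot': array([-2.03414734e-01,  9.79092368e-01,  7.32448710e-04, -2.10465223e-04]), 'ft_force': array([ 1.08239404, -0.69921742, -0.58178386]), 'ft_torque': array([ 0.06006169, -0.01749907, -0.01280665]), 'gripper_force': 0.0, 'opening': 0.08545670598856019}
0.0187
```

View pics/top0.png

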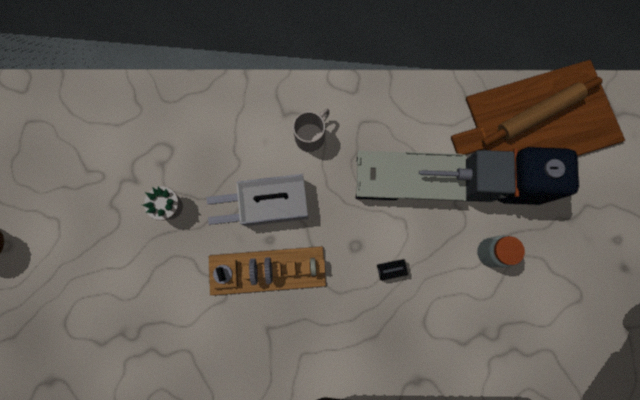

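View pics/side0.png

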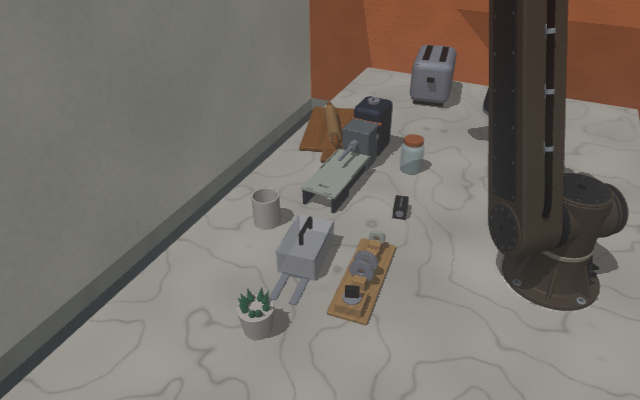

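```bash
python3 - <<'E'
import numpy as np,cv2
t=np.load('/tmp/top.npz');s=np.load('/tmp/side.npz')
def crop(p,x0,y0,x1,y1,k):
    im=p[y0:y1,x0:x1,::-1]; im=np.clip(im*1.6,0,255).astype(np.uint8)
    return cv2.resize(im,None,fx=k,fy=k,interpolation=cv2.INTER_CUBIC)
a=crop(t['p'],200,240,335,300,4); b=crop(s['p'],325,185,425,325,4)
c=crop(t['p'],350,145,480,285,2)
H=np.zeros((600,800,3),np.uint8); H[:240,:540]=a[:,:540]; H[240:520,:260]=c[:280,:260]
H[0:560,400:800]=np.where(H[0:560,400:800]*0==0,0,0)
H=np.zeros((600,800,3),np.uint8); a=cv2.resize(a,(400,178)); H[:178,:400]=a; H[180:460,:260]=c; H[:560,400:]=b
cv2.imwrite('pics/crop1.png',H)
W=t['W']
def row(x0,x1,y0,y1):
    return W[y0:y1,x0:x1]
# rack height map along y: max z per column
for u in range(206,330,1):
    w=W[245:300,u]; i=np.nanargmax(w[:,2]); print(u,np.round(w[i]*1000).astype(int),end=' | ')
E
```

```text
206 [430 364   4] | 207 [470 363   6] | 208 [447 360   5] | 209 [462 355  16] | 210 [411 344  43] | 211 [452 344  41] | 212 [425 340  41] | 213 [411 337  42] | 214 [425 334  45] | 215 [423 332  45] | 216 [433 324  72] | 217 [435 321  76] | 218 [433 318  75] | 219 [435 316  76] | 220 [437 313  76] | 221 [421 310  77] | 222 [407 308  74] | 223 [412 306  75] | 224 [414 305  70] | 225 [411 305  55] | 226 [437 305  47] | 227 [423 303  45] | 228 [428 301  44] | 229 [409 298  44] | 230 [421 295  47] | 231 [418 293  45] | 232 [420 292  40] | 233 [408 289  40] | 234 [437 287  41] | 235 [428 284  40] | 236 [413 281  40] | 237 [394 280  33] | 238 [423 281  17] | 239 [408 278  20] | 240 [384 275  18] | 241 [457 274  18] | 242 [440 272  16] | 243 [430 264  48] | 244 [430 261  48] | 245 [428 259  49] | 246 [413 256  46] | 247 [430 254  49] | 248 [421 251  47] | 249 [428 243  88] | 250 [419 240  87] | 251 [435 238  89] | 252 [423 236  87] | 253 [428 234  86] | 254 [437 231  87] | 255 [407 230  78] | 256 [400 228  70] | 257 [399 229  49] | 258 [430 227  50] | 259 [440 225  49] | 260 [442 222  52] | 
[... 679 characters left out ...]
 295 [440 138  46] | 296 [452 136  32] | 297 [452 134  29] | 298 [423 131  32] | 299 [423 128  30] | 300 [423 126  28] | 301 [452 124  31] | 302 [428 120  50] | 303 [444 118  49] | 304 [430 116  47] | 305 [449 113  49] | 306 [454 111  50] | 307 [430 108  49] | 308 [444 106  49] | 309 [449 103  49] | 310 [456 101  53] | 311 [442  98  72] | 312 [437  96  69] | 313 [432  93  71] | 314 [437  91  71] | 315 [442  89  73] | 316 [423  86  55] | 317 [444  84  47] | 318 [437  82  47] | 319 [454  79  49] | 320 [425  77  47] | 321 [449  74  47] | 322 [442  72  47] | 323 [440  69  48] | 324 [435  67  48] | 325 [428  64  44] | 326 [403  62   6] | 327 [390  59   6] | 328 [457  56   7] | 329 [408  54   8] |
```

View pics/crop1.png

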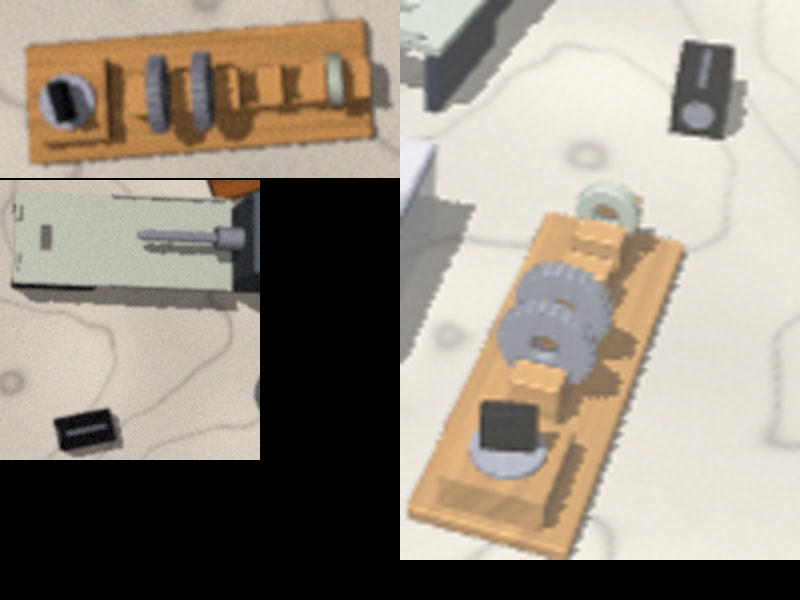

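```bash
cat >> h.py <<'E'
def ray(c,uv,z):
    uv=np.atleast_2d(uv).astype(float)
    d=np.c_[(uv[:,0]-c['cx'])/c['fx'],(uv[:,1]-c['cy'])/c['fy'],np.ones(len(uv))]@R.from_quat(c['orientation']).as_matrix().T
    o=np.array(c['origin']); return o+d*((z-o[2])/d[:,2])[:,None]
def rect(c,mask,z):
    n,l,s,_=cv2.connectedComponentsWithStats(mask.astype(np.uint8)); i=1+np.argmax(s[1:,4])
    k=np.argwhere(l==i)[:,::-1]; P=ray(c,k,z)[:,:2].astype(np.float32)*1000
    b=cv2.minAreaRect(P); return b,s[i,4],P.mean(0)
def box(u0,v0,u1,v1):
    m=np.zeros((400,640),bool); m[v0:v1,u0:u1]=1; return m
E
python3 - <<'E'
from h import *
t=np.load('/tmp/top.npz');p,W=t['p'],t['W'];c=viewer.get_calibration('top'); z=W[:,:,2]
print('table z', [round(float(np.nanmedian(z[a:b,e:f])),4) for a,b,e,f in((300,380,100,300),(300,380,400,560),(80,120,350,450))],'deck',np.nanmedian(z[165:180,385:410]))
m=box(400,150,466,200)&(z>.09); print('arbor',rect(c,m,.104), 'zmed',np.nanmedian(z[m]))
k=np.argwhere(m); 
for u in range(416,470,6):
    v=k[k[:,1]==u][:,0]; 
    if len(v): print(u,v.min(),v.max(),np.round(ray(c,[u,v.mean()],.098)[0]*1000,1))
m=box(345,140,468,215)&(z>.055)&(z<.085); print('deck',rect(c,m,.066))
m=box(462,140,520,215)&(z>.135)&(z<.16); print('gearbox',rect(c,m,.145))
m=box(365,160,380,185)&(p.sum(2)<330);print('slot',rect(c,m,.063), p[172,372],p[172,390])
m=box(370,255,415,285)&(z>.035)&(z<.06); print('cap',rect(c,m,.04))
m=box(245,185,300,215)&(z>.095); print('handle',rect(c,m,.110),np.nanmax(z[m]))
m=box(230,170,315,230)&(z>.065)&(z<.09); print('guardtop',rect(c,m,.074))
m=box(203,243,335,300)&(z>.036)&(z<.06)&(np.mgrid[0:400,0:640][1]>243); 
m=box(203,243,335,300)&((p[:,:,0].astype(int)-p[:,:,2])>40); print('rack',rect(c,m,.012))
for n,u in(('cutA',(247,258)),('cutB',(262,273)),('spc',(308,318))):
    m=box(u[0],245,u[1],300)&(z>(.06 if n!='spc' else .057)); print(n,rect(c,m,.085 if n!='spc' else .068))
m=box(212,255,230,290)&(z>.062); print('wing',rect(c,m,.073))
for n,q in(('jar',(490,235,530,270)),('mug',(285,105,335,155)),('plant',(140,180,190,225))):
    m=box(*q)&(z>.06); print(n,rect(c,m,.1)[2])
# cap end, side view
s=np.load('/tmp/side.npz');p2,W2=s['p'],s['W']; 
for v in range(194,221): print(v,p2[v,399],np.round(W2[v,392:408:3,1]*1000))
E
```

```text
table z [0.0009, 0.0003, 0.0004] deck 0.0631809625807096
arbor (((657.5948486328125, -215.64346313476562), (26.864429473876953, 110.70243835449219), 0.0029265389312058687), np.int32(283), array([ 659.509  , -225.33228], dtype=float32)) zmed 0.1038109955958042
422 171 175 [ 662.5 -168.8   98. ]
428 171 175 [ 662.5 -183.3   98. ]
434 171 175 [ 662.5 -197.7   98. ]
440 171 175 [ 662.5 -212.2   98. ]
446 172 176 [ 660.1 -226.5   98. ]
452 172 176 [ 660.1 -241.    98. ]
458 169 179 [ 660.1 -255.4   98. ]
464 169 180 [ 658.8 -269.8   98. ]
deck (((663.5552368164062, -151.16387939453125), (273.5284118652344, 118.53514862060547), 87.67549133300781), np.int32(4756), array([ 662.3808 , -147.08794], dtype=float32))
gearbox (((657.3497314453125, -330.9252624511719), (101.70285034179688, 111.17225646972656), 85.86568450927734), np.int32(1862), array([ 654.5566 , -332.28104], dtype=float32))
slot (((668.7387084960938, -53.739105224609375), (17.414609909057617, 33.287574768066406), 88.84379577636719), np.int32(104), array([668.9801  , -53.922665], dtype=float32)) [67 62 57] [113 117 107]
cap (((432
[... 2175 characters left out ...]
.  -65.  -78.  -73.  -90.]
208 [51 51 49] [-110.  -69.  -68.  -70.  -73. -103.]
209 [50 49 48] [-108.  -66.  -70.  -74.  -72.  -95.]
210 [69 69 69] [-101.  -66.  -69.  -68.  -72. -121.]
211 [93 95 99] [ -96.  -68.  -70.  -70.  -73. -114.]
212 [ 95  97 101] [ -94.  -61.  -69.  -72.  -72. -113.]
213 [ 96  97 102] [ -88.  -64.  -69.  -73.  -70. -108.]
214 [ 95  97 101] [ -84.  -66.  -67.  -67.  -79. -105.]
215 [ 95  94 100] [-79. -66. -64. -70. -75. -99.]
216 [ 97  98 103] [-73. -68. -63. -69. -73. -94.]
217 [61 60 60] [-67. -67. -69. -73. -71. -84.]
218 [52 51 49] [-61. -65. -66. -72. -76. -82.]
219 [140 137 132] [-55. -65. -70. -68. -71. -80.]
220 [151 148 143] [-55. -56. -63. -64. -67. -70.]
```

```bash
cat >> h.py <<'E'
MO=np.array([.6602,-.2542]); MY=-.040
def mw(x,y): # machine mm -> world m
    c,s=np.cos(MY),np.sin(MY); return MO+np.array([c*x-s*y,s*x+c*y])/1000
def state():
    s=sensors.sense(); M=R.from_quat(s['ee_rot']).as_matrix()
    print('t',round(s['clock'],2),'p',np.round(s['ee_pos']*1000,1),'yaw',round(np.degrees(np.arctan2(M[1,1],M[0,1]))%360,2),'F',np.round(s['ft_force'],1),'op',round(s['opening'],4),'g',round(s['gripper_force'],1),'j',np.round(s['joint_pos'],2))
    return s['ee_pos'].copy(),M
def plan(*wps):
    """wps: (x,y,z,yaw_deg of tool y) in m; prints rounded tool-frame rows"""
    p,M=state()
    for x,y,z,yaw in wps:
        t=np.array([x,y,z]); dy=np.radians((yaw-np.degrees(np.arctan2(M[1,1],M[0,1]))+180)%360-180)
        n=int(max(np.ceil(np.linalg.norm(t-p)/.25),np.ceil(abs(dy)/.75),1))
        p0=p.copy()
        for i in range(1,n+1):
            d=np.round(M.T@(p0+(t-p0)*i/n-p),3); a=round(-dy/n,2)
            print('  ',list(d),a,'rows~',max(np.ceil(np.linalg.norm(d)/.0625),np.ceil(abs(a)/.186)))
            p=p+M@d; M=M@R.from_rotvec([0,0,a]).as_matrix()
E
python3 -c "
from h import *
plan((.5,-.2,.23,150),(.429,.2356,.2,184.3),(.429,.2356,.06,184.3),(.429,.2356,.036,184.3))"
```

```text
t 0.1 p [ 268.7 -618.7  230.5] yaw 113.47 F [ 1.1 -0.7 -0.6] op 0.0855 g 0.0 j [-0.87  0.36  0.01 -0.   -1.22 -0.29]
   [np.float64(-0.189), np.float64(0.146), np.float64(0.0)] -0.32 rows~ 4.0
   [np.float64(-0.226), np.float64(0.079), np.float64(0.001)] -0.32 rows~ 4.0
   [np.float64(-0.171), np.float64(0.139), np.float64(0.015)] -0.3 rows~ 4.0
   [np.float64(-0.205), np.float64(0.082), np.float64(0.015)] -0.3 rows~ 4.0
   [np.float64(0.0), np.float64(0.0), np.float64(0.14)] 0.0 rows~ 3.0
   [np.float64(0.0), np.float64(0.0), np.float64(0.024)] 0.0 rows~ 1.0
```

Request:
apply_moves:
  deltas:
    - [[0.085, -0.189, 0.146, 0, -0.32], [0.085, -0.189, 0.146, 0, -0.32], [0.085, -0.189, 0.146, 0, -0.32], [0.085, -0.189, 0.146, 0, -0.32], [0.085, -0.189, 0.146, 0, -0.32]]
  grip_force: 40

```text
clock: 0.72
ee_pos: [0.3855, -0.4072, 0.2315]
ee_rot: [-0.359, 0.933, 0.0, 0.0]
ft_force: [0.0, -0.1, 0.6]
opening: 0.0852
gripper_force: 0.0
```

Request:
apply_moves:
  deltas:
    - [[0.085, -0.226, 0.079, 0.001, -0.32], [0.085, -0.226, 0.079, 0.001, -0.32], [0.085, -0.226, 0.079, 0.001, -0.32], [0.085, -0.226, 0.079, 0.001, -0.32], [0.085, -0.226, 0.079, 0.001, -0.32]]

```text
clock: 1.35
ee_pos: [0.5012, -0.1983, 0.2299]
ee_rot: [-0.503, 0.865, 0.0, -0.0]
ft_force: [-0.5, -0.5, 0.3]
opening: 0.085
gripper_force: 0.0
```

Request:
apply_moves:
  deltas:
    - [[0.085, -0.171, 0.139, 0.015, -0.3], [0.085, -0.171, 0.139, 0.015, -0.3], [0.085, -0.171, 0.139, 0.015, -0.3], [0.085, -0.171, 0.139, 0.015, -0.3], [0.085, -0.171, 0.139, 0.015, -0.3]]

```text
clock: 1.98
ee_pos: [0.4641, 0.0179, 0.2152]
ee_rot: [-0.626, 0.78, 0.0, -0.0]
ft_force: [0.5, 0.5, -1.0]
opening: 0.0852
gripper_force: 0.0
```

Request:
apply_moves:
  deltas:
    - [[0.085, -0.205, 0.082, 0.015, -0.3], [0.085, -0.205, 0.082, 0.015, -0.3], [0.085, -0.205, 0.082, 0.015, -0.3], [0.085, -0.205, 0.082, 0.015, -0.3], [0.085, -0.205, 0.082, 0.015, -0.3]]

```text
clock: 2.6
ee_pos: [0.4298, 0.2358, 0.1998]
ee_rot: [0.735, -0.678, 0.0, 0.001]
ft_force: [0.2, -1.4, 0.0]
opening: 0.0851
gripper_force: 0.0
```

```bash
python3 -c "
from h import *
plan((.429,.2356,.1,184.3),(.429,.2356,.036,184.3))"
```

```text
t 2.6 p [429.8 235.8 199.8] yaw 184.6 F [ 0.2 -1.4  0. ] op 0.0851 g 0.0 j [ 0.9   0.08 -0.43  0.   -1.06 -0.82]
   [np.float64(0.0), np.float64(0.001), np.float64(0.1)] 0.01 rows~ 2.0
   [np.float64(-0.0), np.float64(-0.0), np.float64(0.064)] -0.0 rows~ 2.0
```

Request:
apply_moves:
  deltas:
    - [[0.085, 0, 0.001, 0.05, 0.01], [0.085, 0, 0.001, 0.1, 0.01], [0.085, 0, 0.001, 0.135, 0.01], [0.085, 0, 0.001, 0.164, 0.01], [0.085, 0, 0.001, 0.164, 0.01]]

```text
clock: 3.22
ee_pos: [0.428, 0.2322, 0.0346]
ee_rot: [0.73, -0.683, 0.0, 0.003]
ft_force: [0.2, -0.5, -0.4]
opening: 0.0848
gripper_force: 0.0
```

Request:
apply_moves:
  deltas:
    - [[0.03, 0, 0, 0, 0], [0.03, 0, 0, 0, 0], [0.03, 0, 0, 0, 0], [0.03, 0, 0, 0, 0], [0.03, 0, 0, 0, 0]]
  grip_force: 40

```text
clock: 3.85
ee_pos: [0.4298, 0.2362, 0.038]
ee_rot: [0.731, -0.682, 0.0, -0.002]
ft_force: [2.7, -2.1, 7.3]
opening: 0.057
gripper_force: 42.9
```

```bash
python3 -c "
from h import *
state()"
```

```text
t 3.85 p [429.8 236.2  38. ] yaw 184.01 F [ 2.7 -2.1  7.3] op 0.057 g 42.9 j [ 0.91  0.28 -0.63  0.   -0.66 -0.84]
```

Request:
apply_moves:
  deltas:
    - [[0.03, 0, 0, -0.03, 0], [0.03, 0, 0, -0.08, 0], [0.03, 0, 0, -0.13, 0], [0.03, 0, 0, -0.16, 0], [0.03, 0, 0, -0.16, 0]]
  grip_force: 40

```text
clock: 4.47
ee_pos: [0.4289, 0.2359, 0.1991]
ee_rot: [0.731, -0.682, -0.0, -0.003]
ft_force: [0.9, -0.9, -1.6]
opening: 0.0576
gripper_force: 44.2
```

```bash
python3 - <<'E'
from h import *
p,W,c=cam('side')
i=cv2.resize(p[130:330,270:470],None,fx=3,fy=3,interpolation=cv2.INTER_CUBIC); save('lift1',np.clip(i*1.5,0,255).astype(np.uint8))
y=np.radians(-2.3)
plan((.5,.05,.22,180),mw(0,130).tolist()+[.2,177.7])
print(mw(0,130),mw(0,6))
E
```

```text
t 4.53 p [428.1 235.3 197.2] yaw 183.95 F [-0.5  0.2 -3.1] op 0.0573 g 44.2 j [ 0.91  0.07 -0.44 -0.   -1.05 -0.84]
   [np.float64(0.19), np.float64(-0.059), np.float64(-0.023)] 0.07 rows~ 4.0
   [np.float64(0.174), np.float64(-0.166), np.float64(0.02)] 0.04 rows~ 4.0
[ 0.66539861 -0.12430399] [ 0.66043994 -0.2482048 ]
```

View pics/lift1.png

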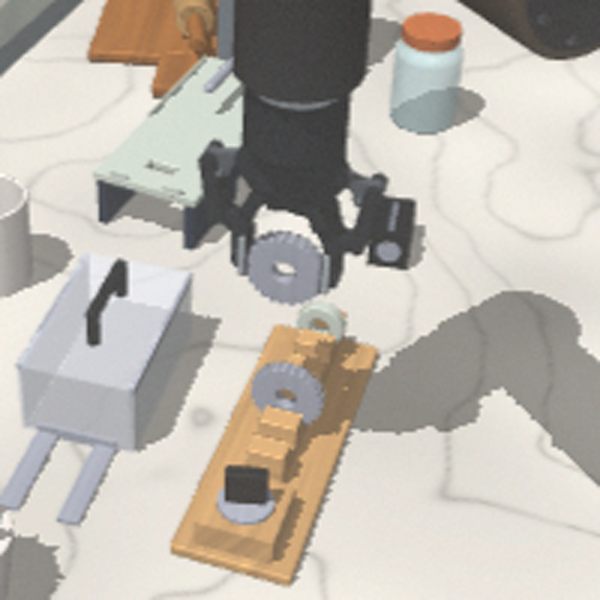

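Request:
apply_moves:
  deltas:
    - [[0.03, 0.19, -0.059, -0.023, 0.07], [0.03, 0.19, -0.059, -0.023, 0.07], [0.03, 0.19, -0.059, -0.023, 0.07], [0.03, 0.19, -0.059, -0.023, 0.07], [0.03, 0.19, -0.059, -0.023, 0.07]]

```text
clock: 5.15
ee_pos: [0.4997, 0.0487, 0.218]
ee_rot: [-0.706, 0.708, 0.001, -0.001]
ft_force: [0.4, 1.5, -0.9]
opening: 0.0574
gripper_force: 44.1
```

Request:
apply_moves:
  deltas:
    - [[0.03, 0.174, -0.166, 0.02, 0.04], [0.03, 0.174, -0.166, 0.02, 0.04], [0.03, 0.174, -0.166, 0.02, 0.04], [0.03, 0.174, -0.166, 0.02, 0.04], [0.03, 0.174, -0.166, 0.02, 0.04]]

```text
clock: 5.78
ee_pos: [0.667, -0.1253, 0.1957]
ee_rot: [-0.692, 0.722, 0.001, -0.002]
ft_force: [-1.4, 1.3, -1.8]
opening: 0.0576
gripper_force: 44.2
```

Request:
apply_moves:
  deltas:
    - [[0.03, 0, 0, 0.05, 0], [0.03, 0, 0, 0.09, 0], [0.03, 0, 0, 0.119, 0], [0.03, 0, 0, 0.119, 0], [0.03, 0, 0, 0.119, 0]]

```text
clock: 6.4
ee_pos: [0.6659, -0.1229, 0.0803]
ee_rot: [-0.693, 0.721, 0.0, -0.0]
ft_force: [0.3, 0.1, -1.2]
opening: 0.0572
gripper_force: 45.6
```

```bash
python3 - <<'E'
from h import *
p,W,c=cam('side'); pt,Wt,ct=cam('top')
s=np.load('/tmp/side.npz')
ui=c['cx'];
def proj(c,P):
    q=(np.array(P)-c['origin'])@R.from_quat(c['orientation']).as_matrix(); return [c['fx']*q[0]/q[2]+c['cx'],c['fy']*q[1]/q[2]+c['cy']]
P,M=state(); print(proj(c,[*mw(0,130),.098]),proj(c,[*mw(0,94),.098]),proj(ct,[*mw(0,94),.098]))
a=cv2.resize(p[110:210,280:420],(560,400),interpolation=cv2.INTER_CUBIC)
b=cv2.resize(s['p'][110:210,280:420],(560,400),interpolation=cv2.INTER_CUBIC)[:,:]
H=np.zeros((600,800,3),np.uint8); H[:400,:560]=np.clip(a*1.6,0,255); 
H[400:,:280]=cv2.resize(np.clip(b*1.6,0,255).astype(np.uint8),(280,200)); H[400:,280:600]=cv2.resize(np.clip(pt[140:210,390:502]*1.6,0,255).astype(np.uint8),(320,200)); save('pre1',H)
np.savez('/tmp/pre1',p=p,W=W,pt=pt,Wt=Wt)
E
```

```text
t 6.5 p [ 666.3 -123.5   80.9] yaw 177.71 F [ 0.3 -0.3 -0.6] op 0.0578 g 45.6 j [ 0.1   0.48 -0.16 -0.   -0.93 -0.14]
[np.float64(334.0848344929699), np.float64(164.6330763401367)] [np.float64(339.06179934659065), np.float64(159.4104134666773)] [np.float64(418.4186974635649), np.float64(172.40771334573026)]
```

View pics/pre1.png

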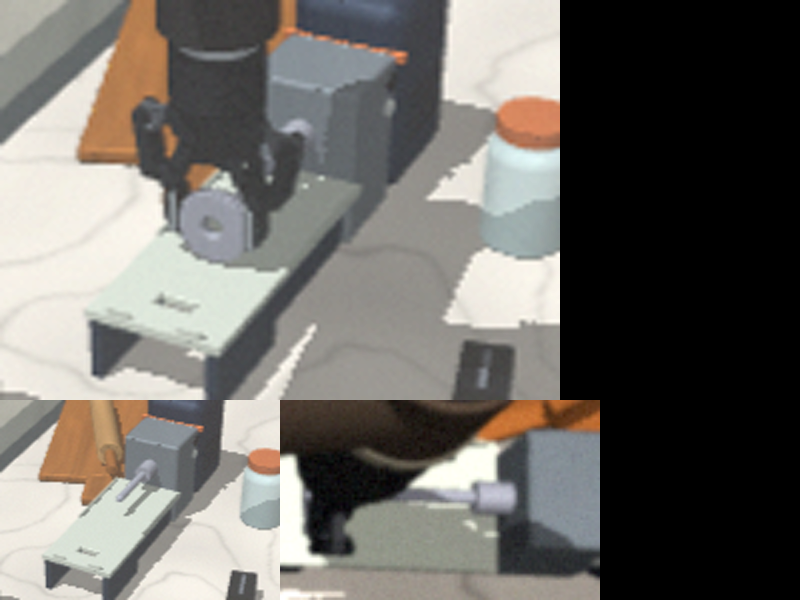

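Request:
apply_moves:
  deltas:
    - [[0.03, 0.015, 0.001, 0, 0], [0.03, 0.03, 0.001, 0, 0], [0.03, 0.045, 0.001, 0, 0], [0.03, 0.06, 0.001, 0, 0], [0.03, 0.06, 0.001, 0, 0]]

```text
clock: 7.12
ee_pos: [0.6624, -0.1863, 0.0801]
ee_rot: [-0.692, 0.722, 0.0, -0.0]
ft_force: [-0.6, -0.4, -1.8]
opening: 0.0575
gripper_force: 45.6
```

```bash
python3 -c "
from h import *
state(); print(mw(0,70))"
```

```text
t 7.12 p [ 662.4 -186.3   80.1] yaw 177.54 F [-0.6 -0.4 -1.8] op 0.0575 g 45.6 j [ 0.01  0.5  -0.14  0.   -0.94 -0.05]
[ 0.66299925 -0.18425599]
```

Request:
apply_moves:
  deltas:
    - [[0.03, 0.015, 0, 0, 0], [0.03, 0.03, 0, 0, 0], [0.03, 0.042, 0, 0, 0], [0.03, 0.052, 0, 0, 0], [0.03, 0.054, 0, 0, 0]]

```text
clock: 7.75
ee_pos: [0.6603, -0.2393, 0.0802]
ee_rot: [-0.692, 0.722, 0.0, -0.0]
ft_force: [0.5, -0.5, -1.6]
opening: 0.0577
gripper_force: 45.6
```

Request:
apply_moves:
  deltas:
    - [[0.03, 0.003, 0, 0, 0], [0.03, 0.006, 0, 0, 0], [0.03, 0.008, 0, 0, 0], [0.03, 0.008, 0, 0, 0], [0.03, 0.008, 0, 0, 0]]

```text
clock: 8.38
ee_pos: [0.6601, -0.2463, 0.0803]
ee_rot: [-0.693, 0.721, 0.0, 0.0]
ft_force: [-0.2, -0.4, -2.0]
opening: 0.0577
gripper_force: 45.6
```

```bash
python3 -c "
from h import *
state(); print(mw(0,6))"
```

```text
t 8.38 p [ 660.1 -246.3   80.3] yaw 177.66 F [-0.2 -0.4 -2. ] op 0.0577 g 45.6 j [-0.08  0.52 -0.09 -0.   -0.96  0.04]
[ 0.66043994 -0.2482048 ]
```

Still free; creep on until the shoulder is felt.

Request:
apply_moves:
  deltas:
    - [[0.03, 0.001, 0, 0, 0], [0.03, 0.002, 0, 0, 0], [0.03, 0.002, 0, 0, 0], [0.03, 0.002, 0, 0, 0]]

```text
clock: 8.88
ee_pos: [0.6601, -0.2484, 0.0803]
ee_rot: [-0.692, 0.721, -0.0, 0.0]
ft_force: [0.9, -0.0, -2.0]
opening: 0.0575
gripper_force: 45.6
```

Request:
apply_moves:
  deltas:
    - [[0.03, 0.001, 0, 0, 0], [0.03, 0.002, 0, 0, 0], [0.03, 0.002, 0, 0, 0], [0.03, 0.002, 0, 0, 0]]

```text
clock: 9.38
ee_pos: [0.66, -0.2504, 0.0803]
ee_rot: [-0.692, 0.721, 0.0, 0.0]
ft_force: [-0.1, 0.2, -2.0]
opening: 0.0578
gripper_force: 45.6
```

Request:
apply_moves:
  deltas:
    - [[0.03, 0.001, 0, 0, 0], [0.03, 0.002, 0, 0, 0], [0.03, 0.002, 0, 0, 0]]

```text
clock: 9.75
ee_pos: [0.66, -0.2509, 0.0803]
ee_rot: [-0.693, 0.721, 0.001, 0.001]
ft_force: [-0.3, 7.8, 1.1]
opening: 0.0573
gripper_force: 45.8
```

Request:
apply_moves:
  deltas:
    - [[0.03, 0.001, 0, 0, 0], [0.03, 0.002, 0, 0, 0], [0.03, 0.002, 0, 0, 0]]

```text
clock: 10.12
ee_pos: [0.6599, -0.251, 0.0802]
ee_rot: [-0.693, 0.721, 0.001, 0.001]
ft_force: [-1.4, 15.1, 3.0]
opening: 0.0574
gripper_force: 46.1
```

Request:
apply_moves:
  deltas:
    - [[0.085, -0.003, 0, 0, 0], [0.085, -0.004, 0, 0, 0], [0.085, -0.004, 0, 0, 0], [0.085, -0.004, 0, 0, 0], [0.085, -0.004, 0, 0, 0]]

```text
clock: 10.75
ee_pos: [0.6599, -0.2507, 0.0803]
ee_rot: [-0.692, 0.722, -0.0, -0.0]
ft_force: [-0.1, -0.1, 0.7]
opening: 0.0853
gripper_force: 0.0
```

Request:
apply_moves:
  deltas:
    - [[0.085, 0, 0, -0.03, 0], [0.085, 0, 0, -0.07, 0], [0.085, 0, 0, -0.11, 0], [0.085, 0, 0, -0.12, 0], [0.085, 0, 0, -0.12, 0]]

```text
clock: 11.38
ee_pos: [0.6601, -0.2504, 0.2008]
ee_rot: [-0.692, 0.722, -0.0, 0.0]
ft_force: [0.5, -0.2, -0.3]
opening: 0.0852
gripper_force: 0.0
```

```bash
python3 - <<'E'
from h import *
p,W,c=cam('side')
save('w1',cv2.resize(np.clip(p[110:210,280:420]*1.6,0,255).astype(np.uint8),(560,400),interpolation=cv2.INTER_CUBIC))
plan((.56,-.05,.2,180),(.4397,.092,.2,184.3),(.4397,.092,.1,184.3),(.4397,.092,.027,184.3))
E
```

```text
t 11.43 p [ 659.5 -250.3  199.5] yaw 177.63 F [-0.7  0.2 -2.1] op 0.0852 g 0.0 j [-0.09  0.43  0.04 -0.   -1.19  0.05]
   [np.float64(-0.196), np.float64(0.108), np.float64(-0.0)] -0.04 rows~ 4.0
   [np.float64(-0.142), np.float64(0.12), np.float64(-0.0)] -0.08 rows~ 3.0
   [np.float64(0.0), np.float64(0.0), np.float64(0.1)] 0.0 rows~ 2.0
   [np.float64(0.0), np.float64(0.0), np.float64(0.073)] 0.0 rows~ 2.0
```

View pics/w1.png

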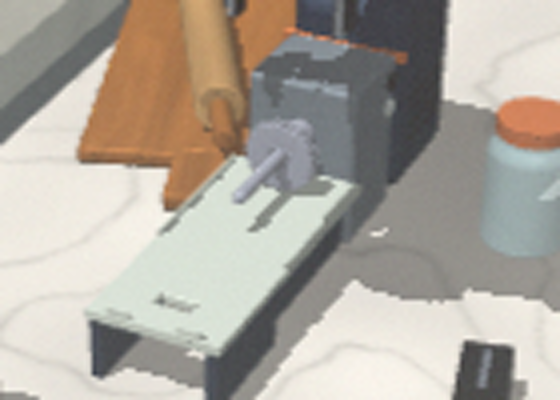

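Request:
apply_moves:
  deltas:
    - [[0.085, -0.196, 0.108, 0, -0.04], [0.085, -0.196, 0.108, 0, -0.04], [0.085, -0.196, 0.108, 0, -0.04], [0.085, -0.196, 0.108, 0, -0.04], [0.085, -0.196, 0.108, 0, -0.04]]

```text
clock: 12.05
ee_pos: [0.5584, -0.0483, 0.1992]
ee_rot: [0.708, -0.706, -0.001, 0.001]
ft_force: [0.5, 0.3, -0.2]
opening: 0.0849
gripper_force: 0.0
```

Request:
apply_moves:
  deltas:
    - [[0.085, -0.142, 0.12, 0, -0.08], [0.085, -0.142, 0.12, 0, -0.08], [0.085, -0.142, 0.12, 0, -0.08], [0.085, -0.142, 0.12, 0, -0.08], [0.085, -0.142, 0.12, 0, -0.08]]

```text
clock: 12.68
ee_pos: [0.4404, 0.0919, 0.1998]
ee_rot: [0.735, -0.678, -0.0, 0.0]
ft_force: [0.4, 0.2, -0.7]
opening: 0.0844
gripper_force: 0.0
```

```bash
python3 - <<'E'
from h import *
plan((.4397,.092,.1,184.3),(.4397,.092,.027,184.3))
E
```

```text
t 12.68 p [440.4  91.9 199.8] yaw 184.58 F [ 0.4  0.2 -0.7] op 0.0844 g 0.0 j [ 0.65  0.01 -0.51  0.   -1.06 -0.57]
   [np.float64(-0.0), np.float64(0.001), np.float64(0.1)] 0.0 rows~ 2.0
   [np.float64(-0.0), np.float64(-0.0), np.float64(0.073)] 0.0 rows~ 2.0
```

Request:
apply_moves:
  deltas:
    - [[0.085, 0, 0.001, 0.05, 0], [0.085, 0, 0.001, 0.1, 0], [0.085, 0, 0.001, 0.145, 0], [0.085, 0, 0.001, 0.173, 0], [0.085, 0, 0.001, 0.173, 0]]

```text
clock: 13.3
ee_pos: [0.4384, 0.0894, 0.025]
ee_rot: [0.733, -0.68, -0.001, 0.003]
ft_force: [0.1, 0.0, 0.2]
opening: 0.085
gripper_force: 0.0
```

Request:
apply_moves:
  deltas:
    - [[0.03, 0, 0, 0, 0], [0.03, 0, 0, 0, 0], [0.03, 0, 0, 0, 0], [0.03, 0, 0, 0, 0], [0.03, 0, 0, 0, 0]]
  grip_force: 35

```text
clock: 13.92
ee_pos: [0.4404, 0.0925, 0.0284]
ee_rot: [0.735, -0.678, 0.001, -0.001]
ft_force: [2.5, -1.1, 6.8]
opening: 0.0419
gripper_force: 35.4
```

```bash
python3 - <<'E'
from h import *
state()
E
```

```text
t 13.93 p [440.4  92.5  28.4] yaw 184.58 F [ 2.5 -1.1  6.8] op 0.0419 g 35.4 j [ 0.65  0.24 -0.73  0.   -0.6  -0.57]
```

Request:
apply_moves:
  deltas:
    - [[0.03, 0, 0, -0.03, 0], [0.03, 0, 0, -0.08, 0], [0.03, 0, 0, -0.13, 0], [0.03, 0, 0, -0.17, 0], [0.03, 0, 0, -0.17, 0]]

```text
clock: 14.55
ee_pos: [0.4406, 0.0929, 0.2006]
ee_rot: [0.735, -0.678, 0.001, -0.003]
ft_force: [0.1, 0.5, -1.1]
opening: 0.042
gripper_force: 36.1
```

```bash
python3 - <<'E'
from h import *
plan((.53,.03,.2,181),mw(0,130).tolist()+[.18,177.7],mw(0,130).tolist()+[.0805,177.7])
E
```

```text
t 14.55 p [440.6  92.9 200.6] yaw 184.56 F [ 0.1  0.5 -1.1] op 0.042 g 36.1 j [ 0.65  0.   -0.51  0.   -1.05 -0.57]
   [np.float64(0.07), np.float64(-0.084), np.float64(0.001)] 0.06 rows~ 2.0
   [np.float64(0.157), np.float64(-0.132), np.float64(0.02)] 0.06 rows~ 4.0
   [np.float64(0.0), np.float64(0.0), np.float64(0.1)] -0.0 rows~ 2.0
```

Request:
apply_moves:
  deltas:
    - [[0.03, 0.07, -0.084, 0.001, 0.06], [0.03, 0.07, -0.084, 0.001, 0.06], [0.03, 0.07, -0.084, 0.001, 0.06]]

```text
clock: 14.92
ee_pos: [0.5294, 0.0272, 0.1944]
ee_rot: [0.713, -0.701, -0.001, 0.001]
ft_force: [0.2, 1.1, -0.2]
opening: 0.042
gripper_force: 36.1
```

Request:
apply_moves:
  deltas:
    - [[0.03, 0.157, -0.132, 0.02, 0.06], [0.03, 0.157, -0.132, 0.02, 0.06], [0.03, 0.157, -0.132, 0.02, 0.06], [0.03, 0.157, -0.132, 0.02, 0.06], [0.03, 0.157, -0.132, 0.02, 0.06]]

```text
clock: 15.55
ee_pos: [0.6628, -0.1262, 0.1745]
ee_rot: [-0.692, 0.722, 0.001, -0.001]
ft_force: [-0.4, -0.2, -0.8]
opening: 0.0421
gripper_force: 36.1
```

Request:
apply_moves:
  deltas:
    - [[0.03, 0, 0, 0.04, 0], [0.03, 0, 0, 0.08, 0], [0.03, 0, 0, 0.1, 0], [0.03, 0, 0, 0.1, 0], [0.03, 0, 0, 0.1, 0]]

```text
clock: 16.18
ee_pos: [0.6639, -0.1248, 0.0778]
ee_rot: [-0.693, 0.721, -0.001, 0.001]
ft_force: [0.4, 0.3, -0.4]
opening: 0.0421
gripper_force: 36.1
```

```bash
python3 - <<'E'
from h import *
plan(mw(0,130).tolist()+[.0805,177.7],mw(0,70).tolist()+[.0805,177.7],mw(0,24).tolist()+[.0805,177.7])
E
```

```text
t 16.18 p [ 663.9 -124.8   77.8] yaw 177.72 F [ 0.4  0.3 -0.4] op 0.0421 g 36.1 j [ 0.1   0.48 -0.17  0.   -0.92 -0.14]
   [np.float64(-0.001), np.float64(-0.001), np.float64(-0.003)] 0.0 rows~ 1.0
   [np.float64(0.06), np.float64(-0.0), np.float64(0.0)] 0.0 rows~ 1.0
   [np.float64(0.046), np.float64(-0.0), np.float64(0.0)] 0.0 rows~ 1.0
```

Request:
apply_moves:
  deltas:
    - [[0.03, 0, -0.001, -0.003, 0], [0.03, 0.015, -0.001, -0.003, 0], [0.03, 0.03, -0.001, -0.003, 0], [0.03, 0.045, -0.001, -0.003, 0], [0.03, 0.06, -0.001, -0.003, 0]]

```text
clock: 16.8
ee_pos: [0.6618, -0.1873, 0.0792]
ee_rot: [-0.692, 0.722, 0.0, -0.0]
ft_force: [-0.4, 1.1, -0.2]
opening: 0.0416
gripper_force: 36.1
```

Request:
apply_moves:
  deltas:
    - [[0.03, 0.015, 0, 0, 0], [0.03, 0.03, 0, 0, 0], [0.03, 0.044, 0, 0, 0], [0.03, 0.046, 0, 0, 0], [0.03, 0.046, 0, 0, 0]]

```text
clock: 17.42
ee_pos: [0.6602, -0.2318, 0.0793]
ee_rot: [-0.692, 0.721, -0.0, -0.0]
ft_force: [0.2, 0.5, -0.3]
opening: 0.0423
gripper_force: 36.2
```

Request:
apply_moves:
  deltas:
    - [[0.03, 0.002, 0, 0, 0], [0.03, 0.003, 0, 0, 0], [0.03, 0.004, 0, 0, 0], [0.03, 0.004, 0, 0, 0]]

```text
clock: 17.92
ee_pos: [0.6601, -0.232, 0.0793]
ee_rot: [-0.693, 0.721, 0.001, 0.001]
ft_force: [-1.9, 15.5, 5.3]
opening: 0.0421
gripper_force: 44.6
```

```bash
python3 - <<'E'
from h import *
state();print(mw(0,18))
E
```

```text
t 17.93 p [ 660.1 -232.    79.3] yaw 177.73 F [-1.9 15.5  5.3] op 0.0421 g 44.6 j [-0.06  0.51 -0.1  -0.   -0.95  0.02]
[ 0.66091981 -0.2362144 ]
```

Request:
apply_moves:
  deltas:
    - [[0.03, -0.004, 0, 0, 0], [0.03, -0.004, 0, 0, 0], [0.085, -0.004, 0, 0, 0], [0.085, -0.004, 0, 0, 0], [0.085, -0.004, 0, 0, 0]]

```text
clock: 18.55
ee_pos: [0.6601, -0.2321, 0.0793]
ee_rot: [-0.692, 0.722, -0.0, -0.0]
ft_force: [-0.9, 0.5, -0.5]
opening: 0.085
gripper_force: 0.0
```

Request:
apply_moves:
  deltas:
    - [[0.085, 0, 0, 0, 0], [0.085, 0, 0, -0.03, 0], [0.085, 0, 0, -0.08, 0], [0.085, 0, 0, -0.12, 0], [0.085, 0, 0, -0.12, 0]]

```text
clock: 19.18
ee_pos: [0.6621, -0.2323, 0.204]
ee_rot: [-0.693, 0.721, -0.003, 0.002]
ft_force: [-0.4, 0.8, -1.1]
opening: 0.0848
gripper_force: 0.0
```

```bash
python3 - <<'E'
from h import *
p,W,c=cam('side')
save('w2',cv2.resize(np.clip(p[110:210,280:420]*1.6,0,255).astype(np.uint8),(560,400),interpolation=cv2.INTER_CUBIC))
plan((.54,.0,.2,180),(.4316,.1997,.2,184.3))
E
```

```text
t 19.23 p [ 660.9 -231.9  201.4] yaw 177.65 F [-0.1 -0.4 -0.7] op 0.0848 g 0.0 j [-0.06  0.42  0.03  0.   -1.18  0.02]
   [np.float64(-0.113), np.float64(0.065), np.float64(0.0)] -0.02 rows~ 3.0
   [np.float64(-0.115), np.float64(0.063), np.float64(0.001)] -0.02 rows~ 3.0
   [np.float64(-0.2), np.float64(0.109), np.float64(-0.001)] -0.08 rows~ 4.0
```

View pics/w2.png

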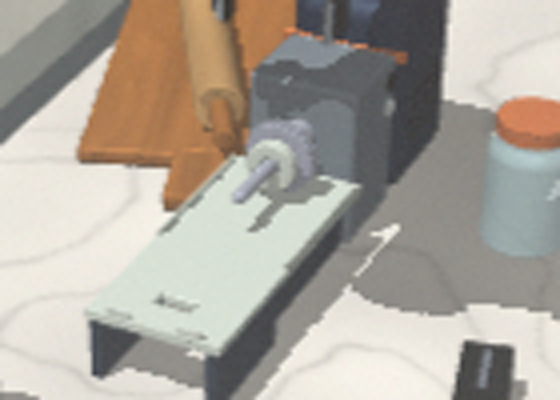

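Spacer hangs on the arbor at crop (272,165), just before the first wheel. Next, the second cutter.

Request:
apply_moves:
  deltas:
    - [[0.085, -0.228, 0.128, 0, -0.04], [0.085, -0.228, 0.128, 0, -0.04], [0.085, -0.228, 0.128, 0, -0.04], [0.085, -0.228, 0.128, 0, -0.04], [0.085, -0.228, 0.128, 0, -0.04]]

```text
clock: 19.85
ee_pos: [0.5395, 0.0038, 0.1987]
ee_rot: [0.708, -0.706, -0.0, 0.0]
ft_force: [0.2, -0.3, -0.2]
opening: 0.085
gripper_force: 0.0
```

Request:
apply_moves:
  deltas:
    - [[0.085, -0.2, 0.109, 0, -0.08], [0.085, -0.2, 0.109, 0, -0.08], [0.085, -0.2, 0.109, 0, -0.08], [0.085, -0.2, 0.109, 0, -0.08], [0.085, -0.2, 0.109, 0, -0.08]]

```text
clock: 20.48
ee_pos: [0.4319, 0.203, 0.1987]
ee_rot: [0.736, -0.677, -0.0, 0.0]
ft_force: [0.1, 0.5, -0.5]
opening: 0.0849
gripper_force: 0.0
```

```bash
python3 - <<'E'
from h import *
plan((.4316,.2,.1,184.3),(.4316,.2,.036,184.3))
E
```

```text
t 20.48 p [431.9 203.  198.7] yaw 184.71 F [ 0.1  0.5 -0.5] op 0.0849 g 0.0 j [ 0.85  0.06 -0.46 -0.   -1.06 -0.77]
   [np.float64(0.003), np.float64(0.0), np.float64(0.099)] 0.01 rows~ 2.0
   [np.float64(-0.0), np.float64(0.0), np.float64(0.064)] -0.0 rows~ 2.0
```

Request:
apply_moves:
  deltas:
    - [[0.085, 0.003, 0, 0.05, 0.01], [0.085, 0.003, 0, 0.1, 0.01], [0.085, 0.003, 0, 0.135, 0.01], [0.085, 0.003, 0, 0.163, 0.01], [0.085, 0.003, 0, 0.163, 0.01]]

```text
clock: 21.1
ee_pos: [0.4321, 0.1961, 0.0341]
ee_rot: [0.731, -0.683, 0.0, 0.003]
ft_force: [-0.3, -0.3, 0.5]
opening: 0.0847
gripper_force: 0.0
```

Request:
apply_moves:
  deltas:
    - [[0.03, 0, 0, 0, 0], [0.03, 0, 0, 0, 0], [0.03, 0, 0, 0, 0], [0.03, 0, 0, 0, 0], [0.03, 0, 0, 0, 0]]
  grip_force: 40

```text
clock: 21.72
ee_pos: [0.4339, 0.199, 0.0375]
ee_rot: [0.731, -0.682, 0.0, -0.001]
ft_force: [0.9, -3.2, 7.7]
opening: 0.0574
gripper_force: 42.6
```

Request:
apply_moves:
  deltas:
    - [[0.03, 0, 0, -0.03, 0], [0.03, 0, 0, -0.08, 0], [0.03, 0, 0, -0.13, 0], [0.03, 0, 0, -0.16, 0], [0.03, 0, 0, -0.16, 0]]

```text
clock: 22.35
ee_pos: [0.4338, 0.1995, 0.199]
ee_rot: [0.731, -0.682, -0.0, -0.003]
ft_force: [-0.2, -0.2, -1.9]
opening: 0.0577
gripper_force: 43.9
```

```bash
python3 - <<'E'
from h import *
plan((.5,.04,.22,180),mw(0,130).tolist()+[.2,177.7],mw(0,130).tolist()+[.0805,177.7])
E
```

```text
t 22.35 p [433.8 199.5 199. ] yaw 183.97 F [-0.2 -0.2 -1.9] op 0.0577 g 43.9 j [ 0.84  0.05 -0.46  0.   -1.05 -0.78]
   [np.float64(0.164), np.float64(-0.055), np.float64(-0.021)] 0.07 rows~ 3.0
   [np.float64(0.164), np.float64(-0.165), np.float64(0.02)] 0.04 rows~ 4.0
   [np.float64(0.0), np.float64(-0.0), np.float64(0.119)] -0.0 rows~ 2.0
```

Request:
apply_moves:
  deltas:
    - [[0.03, 0.164, -0.055, -0.021, 0.07], [0.03, 0.164, -0.055, -0.021, 0.07], [0.03, 0.164, -0.055, -0.021, 0.07], [0.03, 0.164, -0.055, -0.021, 0.07], [0.03, 0.164, -0.055, -0.021, 0.07]]

```text
clock: 22.98
ee_pos: [0.4985, 0.0385, 0.2163]
ee_rot: [-0.706, 0.708, 0.001, -0.001]
ft_force: [0.1, 0.0, -1.3]
opening: 0.0574
gripper_force: 43.8
```

Request:
apply_moves:
  deltas:
    - [[0.03, 0.164, -0.165, 0.02, 0.04], [0.03, 0.164, -0.165, 0.02, 0.04], [0.03, 0.164, -0.165, 0.02, 0.04], [0.03, 0.164, -0.165, 0.02, 0.04], [0.03, 0.164, -0.165, 0.02, 0.04]]

```text
clock: 23.6
ee_pos: [0.6649, -0.126, 0.1944]
ee_rot: [-0.692, 0.722, 0.001, -0.001]
ft_force: [-1.6, 0.9, -2.1]
opening: 0.0578
gripper_force: 43.9
```

Request:
apply_moves:
  deltas:
    - [[0.03, 0, 0, 0.05, 0], [0.03, 0, 0, 0.09, 0], [0.03, 0, 0, 0.119, 0], [0.03, 0, 0, 0.119, 0], [0.03, 0, 0, 0.119, 0]]

```text
clock: 24.22
ee_pos: [0.6637, -0.1238, 0.0783]
ee_rot: [-0.693, 0.721, 0.0, -0.0]
ft_force: [-0.6, 0.1, -1.4]
opening: 0.0575
gripper_force: 46.0
```

```bash
python3 - <<'E'
from h import *
plan(mw(0,130).tolist()+[.0805,177.7],mw(0,70).tolist()+[.0805,177.7])
E
```

```text
t 24.23 p [ 663.7 -123.8   78.3] yaw 177.75 F [-0.6  0.1 -1.4] op 0.0575 g 46.0 j [ 0.1   0.48 -0.17 -0.   -0.92 -0.14]
   [np.float64(0.0), np.float64(-0.002), np.float64(-0.002)] 0.0 rows~ 1.0
   [np.float64(0.06), np.float64(0.0), np.float64(-0.0)] 0.0 rows~ 1.0
```

Request:
apply_moves:
  deltas:
    - [[0.03, 0, -0.001, -0.002, 0], [0.03, 0.015, -0.001, -0.002, 0], [0.03, 0.03, -0.001, -0.002, 0], [0.03, 0.045, -0.001, -0.002, 0], [0.03, 0.06, -0.001, -0.002, 0]]

```text
clock: 24.85
ee_pos: [0.6623, -0.187, 0.0802]
ee_rot: [-0.692, 0.722, 0.0, -0.0]
ft_force: [0.7, -0.9, -1.5]
opening: 0.0574
gripper_force: 46.0
```

Request:
apply_moves:
  deltas:
    - [[0.03, 0.01, 0, 0, 0], [0.03, 0.02, 0, 0, 0], [0.03, 0.03, 0, 0, 0], [0.03, 0.036, 0, 0, 0], [0.03, 0.036, 0, 0, 0]]

```text
clock: 25.48
ee_pos: [0.661, -0.2218, 0.0802]
ee_rot: [-0.692, 0.722, 0.0, -0.0]
ft_force: [0.2, -0.3, -0.7]
opening: 0.0577
gripper_force: 46.0
```

Request:
apply_moves:
  deltas:
    - [[0.03, 0.002, 0, 0, 0], [0.03, 0.004, 0, 0, 0], [0.03, 0.005, 0, 0, 0], [0.03, 0.005, 0, 0, 0]]

```text
clock: 25.98
ee_pos: [0.6609, -0.2264, 0.0804]
ee_rot: [-0.692, 0.721, -0.0, 0.0]
ft_force: [-0.7, -0.0, -1.7]
opening: 0.0571
gripper_force: 46.1
```

```bash
python3 - <<'E'
from h import *
state()
E
```

```text
t 25.98 p [ 660.9 -226.4   80.4] yaw 177.66 F [-0.7 -0.  -1.7] op 0.0571 g 46.1 j [-0.05  0.51 -0.11  0.   -0.95  0.01]
```

Request:
apply_moves:
  deltas:
    - [[0.03, 0.001, 0, 0, 0], [0.03, 0.002, 0, 0, 0], [0.03, 0.002, 0, 0, 0]]

```text
clock: 26.35
ee_pos: [0.6609, -0.2276, 0.0803]
ee_rot: [-0.692, 0.721, 0.0, 0.0]
ft_force: [0.5, 4.4, -0.5]
opening: 0.0574
gripper_force: 46.2
```

Request:
apply_moves:
  deltas:
    - [[0.03, 0.001, 0, 0, 0], [0.03, 0.002, 0, 0, 0], [0.03, 0.002, 0, 0, 0]]

```text
clock: 26.72
ee_pos: [0.6608, -0.2277, 0.0802]
ee_rot: [-0.693, 0.721, 0.001, 0.001]
ft_force: [-1.4, 13.4, 1.4]
opening: 0.0573
gripper_force: 46.4
```

```bash
python3 - <<'E'
from h import *
state()
E
```

```text
t 26.73 p [ 660.8 -227.7   80.2] yaw 177.68 F [-1.4 13.4  1.4] op 0.0573 g 46.4 j [-0.06  0.51 -0.11 -0.   -0.95  0.02]
```

Request:
apply_moves:
  deltas:
    - [[0.03, -0.003, 0, 0, 0], [0.085, -0.003, 0, 0, 0], [0.085, -0.003, 0, 0, 0], [0.085, -0.003, 0, 0, 0], [0.085, -0.003, 0, 0, 0]]

```text
clock: 27.35
ee_pos: [0.6608, -0.2278, 0.0803]
ee_rot: [-0.692, 0.722, -0.0, -0.0]
ft_force: [0.1, -0.3, -0.2]
opening: 0.0849
gripper_force: 0.0
```

Request:
apply_moves:
  deltas:
    - [[0.085, 0, 0, -0.03, 0], [0.085, 0, 0, -0.08, 0], [0.085, 0, 0, -0.12, 0], [0.085, 0, 0, -0.12, 0], [0.085, 0, 0, -0.12, 0]]

```text
clock: 27.98
ee_pos: [0.6605, -0.2273, 0.2]
ee_rot: [-0.692, 0.722, 0.0, 0.0]
ft_force: [0.5, -0.3, -0.7]
opening: 0.0852
gripper_force: 0.0
```

```bash
python3 - <<'E'
from h import *
p,W,c=cam('side'); pt,Wt,ct=cam('top')
H=np.zeros((400,800,3),np.uint8)
H[:,:560]=cv2.resize(np.clip(p[110:210,280:420]*1.6,0,255).astype(np.uint8),(560,400),interpolation=cv2.INTER_CUBIC)
H[:210,560:800]=cv2.resize(np.clip(pt[140:300,340:520]*1.6,0,255).astype(np.uint8),(240,210)); save('w3',H)
z=Wt[:,:,2]
m=box(340,225,470,320)&(z>.03)&(z<.06)&(pt.sum(2)<200); print('cap',rect(ct,m,.04))
plan((.5,-.1,.2,185))
E
```

```text
Traceback (most recent call last):
  File "h.py", line 17, in rect
    n,l,s,_=cv2.connectedComponentsWithStats(mask.astype(np.uint8)); i=1+np.argmax(s[1:,4])
                                                                         ~~~~~~~~~^^^^^^^^^
ValueError: attempt to get argmax of an empty sequence
```

View pics/w3.png

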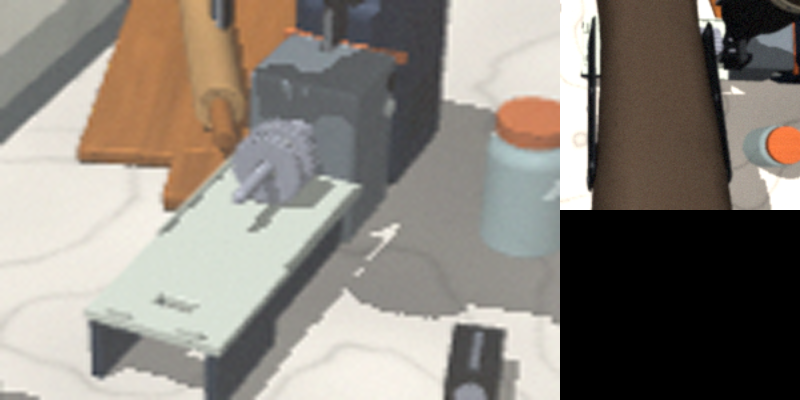

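```bash
python3 - <<'E'
from h import *
p,W,c=cam('side'); z=W[:,:,2]; s=np.load('/tmp/side.npz')
for n,pp,ww in(('old',s['p'],s['W']),('new',p,W)):
    zz=ww[:,:,2]
    m=box(375,180,425,235)&(zz>.031)&(zz<.05); b=rect(c,m,.04); print(n,b)
H=cv2.resize(np.clip(p[170:245,360:440]*1.6,0,255).astype(np.uint8),(640,600),interpolation=cv2.INTER_CUBIC); save('cap2',H)
plan((.55,-.0,.2,185))
E
```

```text
old (((432.1594543457031, -93.79527282714844), (39.95347595214844, 78.94931030273438), 11.622714042663574), np.int32(204), array([432.15088, -93.86693], dtype=float32))
new (((445.3969421386719, -113.47049713134766), (39.852909088134766, 79.82471466064453), 13.023961067199707), np.int32(189), array([ 445.32956, -114.83526], dtype=float32))
t 28.12 p [ 660.2 -227.3  198.8] yaw 177.64 F [ 0.3 -0.6 -0.1] op 0.0849 g 0.0 j [-0.05  0.42  0.03 -0.   -1.18  0.01]
   [np.float64(-0.111), np.float64(0.06), np.float64(-0.0)] -0.06 rows~ 3.0
   [np.float64(-0.115), np.float64(0.053), np.float64(-0.001)] -0.06 rows~ 3.0
```

View pics/cap2.png

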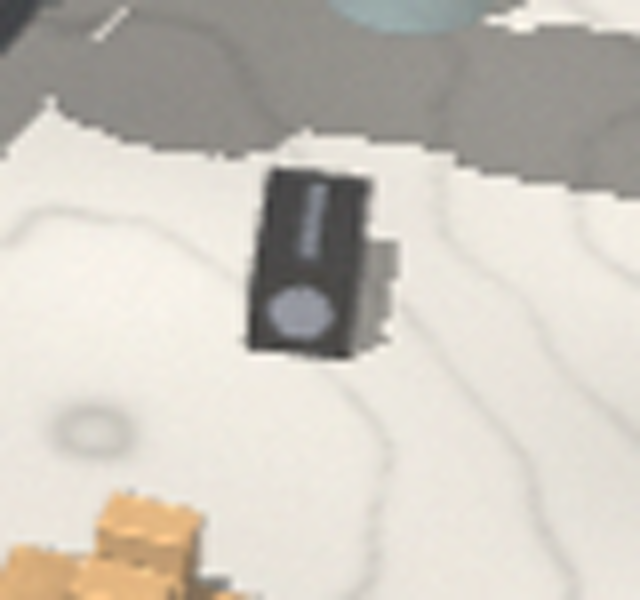

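```bash
python3 - <<'E'
from h import *
plan((.4458,-.123,.15,192.5),(.4458,-.123,.006,192.5))
E
```

```text
t 28.12 p [ 660.2 -227.3  198.8] yaw 177.64 F [ 0.3 -0.6 -0.1] op 0.0849 g 0.0 j [-0.05  0.42  0.03 -0.   -1.18  0.01]
   [np.float64(-0.095), np.float64(0.218), np.float64(0.049)] -0.26 rows~ 4.0
   [np.float64(-0.0), np.float64(-0.0), np.float64(0.144)] 0.0 rows~ 3.0
```

Request:
apply_moves:
  deltas:
    - [[0.085, -0.095, 0.218, 0.049, -0.26], [0.085, -0.095, 0.218, 0.049, -0.26], [0.085, -0.095, 0.218, 0.049, -0.26], [0.085, -0.095, 0.218, 0.049, -0.26], [0.085, -0.095, 0.218, 0.049, -0.26]]

```text
clock: 28.75
ee_pos: [0.4424, -0.1229, 0.15]
ee_rot: [0.78, -0.625, -0.001, 0.001]
ft_force: [1.1, -0.8, 0.4]
opening: 0.0851
gripper_force: 0.0
```

Request:
apply_moves:
  deltas:
    - [[0.085, 0, 0, 0, 0], [0.085, 0, 0, 0.05, 0], [0.085, 0, 0, 0.08, 0], [0.085, 0, 0, 0.08, 0]]

```text
clock: 29.25
ee_pos: [0.4462, -0.1241, 0.0693]
ee_rot: [0.78, -0.626, -0.002, 0.002]
ft_force: [-0.3, 0.8, 0.5]
opening: 0.0852
gripper_force: 0.0
```

```bash
python3 - <<'E'
from h import *
plan((.4458,-.123,.007,192.5))
E
```

```text
t 29.25 p [ 446.2 -124.1   69.3] yaw 192.5 F [-0.3  0.8  0.5] op 0.0852 g 0.0 j [ 0.16  0.19 -0.65 -0.   -0.73  0.06]
   [np.float64(-0.001), np.float64(-0.0), np.float64(0.062)] 0.0 rows~ 1.0
```

Request:
apply_moves:
  deltas:
    - [[0.085, -0.001, 0, 0.025, 0], [0.085, -0.001, 0, 0.048, 0], [0.085, -0.001, 0, 0.06, 0], [0.085, -0.001, 0, 0.061, 0]]

```text
clock: 29.75
ee_pos: [0.4472, -0.1227, 0.0104]
ee_rot: [0.78, -0.626, -0.0, 0.0]
ft_force: [-0.4, 0.7, 0.7]
opening: 0.0844
gripper_force: 0.0
```

Request:
apply_moves:
  deltas:
    - [[0.025, 0, 0, 0, 0], [0.025, 0, 0, 0, 0], [0.025, 0, 0, 0, 0], [0.025, 0, 0, 0, 0], [0.025, 0, 0, 0, 0]]
  grip_force: 50

```text
clock: 30.38
ee_pos: [0.4473, -0.1226, 0.0112]
ee_rot: [0.78, -0.625, 0.001, -0.0]
ft_force: [-1.5, 1.1, 6.0]
opening: 0.0393
gripper_force: 50.8
```

```bash
python3 - <<'E'
from h import *
state()
E
```

```text
t 30.38 p [ 447.3 -122.6   11.2] yaw 192.57 F [-1.5  1.1  6. ] op 0.0393 g 50.8 j [ 0.16  0.29 -0.71  0.   -0.57  0.06]
```

Request:
apply_moves:
  deltas:
    - [[0.025, 0, 0, -0.03, 0], [0.025, 0, 0, -0.08, 0], [0.025, 0, 0, -0.13, 0], [0.025, 0, 0, -0.17, 0], [0.025, 0, 0, -0.17, 0]]

```text
clock: 31.0
ee_pos: [0.4486, -0.1225, 0.1839]
ee_rot: [0.78, -0.625, 0.003, -0.002]
ft_force: [-0.5, -0.3, -1.2]
opening: 0.0393
gripper_force: 50.6
```

```bash
python3 - <<'E'
from h import *
plan(mw(0,150).tolist()+[.16,177.7],mw(0,150).tolist()+[.0892,177.7])
E
```

```text
t 31.0 p [ 448.6 -122.5  183.9] yaw 192.57 F [-0.5 -0.3 -1.2] op 0.0393 g 50.6 j [ 0.16  0.04 -0.51  0.   -1.01  0.06]
   [np.float64(0.03), np.float64(-0.216), np.float64(0.025)] 0.26 rows~ 4.0
   [np.float64(-0.0), np.float64(0.0), np.float64(0.071)] -0.0 rows~ 2.0
```

Request:
apply_moves:
  deltas:
    - [[0.025, 0.03, -0.216, 0.025, 0.26], [0.025, 0.03, -0.216, 0.025, 0.26], [0.025, 0.03, -0.216, 0.025, 0.26], [0.025, 0.03, -0.216, 0.025, 0.26], [0.025, 0.03, -0.216, 0.025, 0.26]]

```text
clock: 31.62
ee_pos: [0.6646, -0.1047, 0.152]
ee_rot: [-0.692, 0.721, 0.001, -0.002]
ft_force: [-0.4, 0.5, -1.2]
opening: 0.0392
gripper_force: 50.8
```

Request:
apply_moves:
  deltas:
    - [[0.025, 0, 0, 0.03, 0], [0.025, 0, 0, 0.06, 0], [0.025, 0, 0, 0.071, 0], [0.025, 0, 0, 0.071, 0]]

```text
clock: 32.12
ee_pos: [0.6632, -0.1051, 0.0839]
ee_rot: [-0.692, 0.721, 0.0, -0.001]
ft_force: [0.3, -1.3, 0.2]
opening: 0.0394
gripper_force: 50.8
```

```bash
python3 - <<'E'
from h import *
pt,Wt,ct=cam('top'); p,W,c=cam('side')
H=np.zeros((450,800,3),np.uint8)
H[:,:500]=cv2.resize(np.clip(p[110:200,290:390]*1.6,0,255).astype(np.uint8),(500,450),interpolation=cv2.INTER_CUBIC)
H[:225,500:800]=cv2.resize(np.clip(pt[140:210,370:463]*1.6,0,255).astype(np.uint8),(300,225)); save('cap3',H)
plan(mw(0,150).tolist()+[.0892,177.7],mw(0,115).tolist()+[.0892,177.7])
E
```

```text
t 32.23 p [ 664.6 -105.    85.5] yaw 177.66 F [-0.5  0.7  0.1] op 0.0392 g 50.8 j [ 0.13  0.47 -0.17  0.   -0.93 -0.17]
   [np.float64(-0.001), np.float64(-0.002), np.float64(-0.004)] -0.0 rows~ 1.0
   [np.float64(0.035), np.float64(0.0), np.float64(0.0)] -0.0 rows~ 1.0
```

View pics/cap3.png

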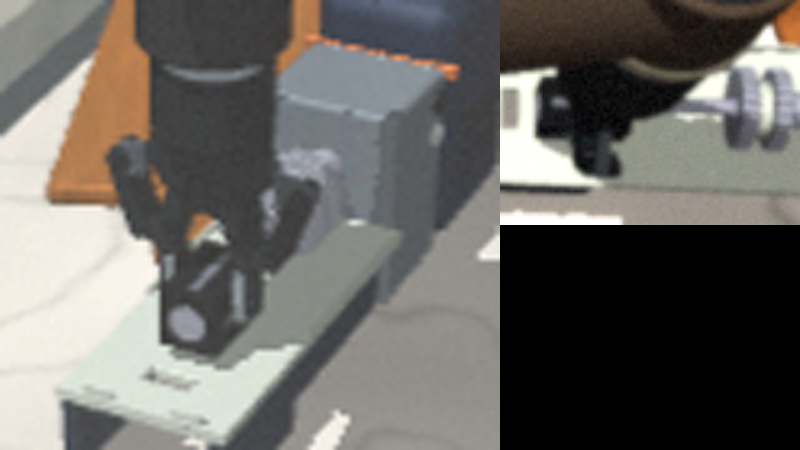

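Request:
apply_moves:
  deltas:
    - [[0.025, 0, -0.001, -0.004, 0], [0.025, 0.01, -0.001, -0.004, 0], [0.025, 0.018, -0.001, -0.004, 0], [0.025, 0.018, -0.001, -0.004, 0]]

```text
clock: 32.72
ee_pos: [0.6641, -0.124, 0.0883]
ee_rot: [-0.692, 0.722, 0.0, -0.0]
ft_force: [1.1, 0.5, -1.5]
opening: 0.0393
gripper_force: 50.8
```

```bash
python3 - <<'E'
from h import *
P,M=state(); c=viewer.get_calibration('side')
p,W,c=cam('side')
def proj(c,P):
    q=(np.array(P)-c['origin'])@R.from_quat(c['orientation']).as_matrix(); return np.round([c['fx']*q[0]/q[2]+c['cx'],c['fy']*q[1]/q[2]+c['cy']],1)
y=P[1]*1000+254.2; print(y,'axis at end face',proj(c,[*mw(0,y+33),.098]))
m=box(318,150,350,190)&(p.sum(2)>190)&(p[:,:,2]>p[:,:,0])&(W[:,:,1]>P[1]+.02)
n,l,s,ce=cv2.connectedComponentsWithStats(m.astype(np.uint8)); print(s[1:,4],np.round(ce[1:],1))
print(mw(0,y),p[174,327],p[170,330])
E
```

```text
t 32.73 p [ 664.1 -124.    88.3] yaw 177.58 F [ 1.1  0.5 -1.5] op 0.0393 g 50.8 j [ 0.1   0.47 -0.16 -0.   -0.94 -0.15]
130.24452186739947 axis at end face [329.3 169.6]
[ 2 41  2  1] [[331.5 163. ]
 [329.4 170.5]
 [320.  185.5]
 [347.  184. ]]
[ 0.66540839 -0.12405966] [44 43 43] [ 96  98 105]
```

Request:
apply_moves:
  deltas:
    - [[0.025, 0, -0.001, -0.001, 0], [0.025, 0.006, -0.001, -0.001, 0], [0.025, 0.012, -0.001, -0.001, 0], [0.025, 0.018, -0.001, -0.001, 0], [0.025, 0.02, -0.001, -0.001, 0]]

```text
clock: 33.4
ee_pos: [0.6644, -0.1436, 0.0892]
ee_rot: [-0.692, 0.722, 0.0, -0.0]
ft_force: [-0.0, 0.3, -0.7]
opening: 0.0393
gripper_force: 50.8
```

```bash
python3 - <<'E'
from h import *
state()
E
```

```text
t 33.4 p [ 664.4 -143.6   89.2] yaw 177.62 F [-0.   0.3 -0.7] op 0.0393 g 50.8 j [ 0.07  0.48 -0.15  0.   -0.95 -0.11]
```

Request:
apply_moves:
  deltas:
    - [[0.025, 0.01, 0, 0, 0], [0.025, 0.02, 0, 0, 0], [0.025, 0.03, 0, 0, 0], [0.025, 0.036, 0, 0, 0], [0.025, 0.036, 0, 0, 0]]

```text
clock: 34.02
ee_pos: [0.6629, -0.1796, 0.0892]
ee_rot: [-0.692, 0.722, 0.0, 0.0]
ft_force: [-0.2, 0.6, -0.7]
opening: 0.0393
gripper_force: 50.8
```

Request:
apply_moves:
  deltas:
    - [[0.025, 0.002, 0, 0, 0], [0.025, 0.004, 0, 0, 0], [0.025, 0.004, 0, 0, 0]]

```text
clock: 34.4
ee_pos: [0.6629, -0.1829, 0.0893]
ee_rot: [-0.693, 0.721, -0.0, 0.0]
ft_force: [0.2, -0.7, -0.9]
opening: 0.0393
gripper_force: 50.8
```

```bash
python3 - <<'E'
from h import *
state()
E
```

```text
t 34.4 p [ 662.9 -182.9   89.3] yaw 177.66 F [ 0.2 -0.7 -0.9] op 0.0393 g 50.8 j [ 0.01  0.49 -0.13  0.   -0.96 -0.05]
```

Request:
apply_moves:
  deltas:
    - [[0.025, 0.002, 0, 0, 0], [0.025, 0.003, 0, 0, 0], [0.025, 0.003, 0, 0, 0]]

```text
clock: 34.78
ee_pos: [0.6628, -0.1854, 0.0893]
ee_rot: [-0.693, 0.721, 0.0, 0.0]
ft_force: [-0.4, 4.6, 0.9]
opening: 0.0394
gripper_force: 50.9
```

Request:
apply_moves:
  deltas:
    - [[0.025, 0.002, 0, 0, 0], [0.025, 0.003, 0, 0, 0], [0.025, 0.003, 0, 0, 0]]

```text
clock: 35.15
ee_pos: [0.6628, -0.1855, 0.0894]
ee_rot: [-0.693, 0.721, 0.001, 0.001]
ft_force: [-2.1, 18.0, 3.9]
opening: 0.0397
gripper_force: 51.4
```

```bash
python3 - <<'E'
from h import *
state()
E
```

```text
t 35.15 p [ 662.8 -185.5   89.4] yaw 177.69 F [-2.1 18.   3.9] op 0.0397 g 51.4 j [ 0.01  0.49 -0.12 -0.   -0.96 -0.05]
```

Request:
apply_moves:
  deltas:
    - [[0.025, -0.003, 0, 0, 0], [0.085, -0.004, 0, 0, 0], [0.085, -0.004, 0, 0, 0], [0.085, -0.004, 0, 0, 0], [0.085, -0.004, 0, 0, 0]]

```text
clock: 35.78
ee_pos: [0.6627, -0.1853, 0.0893]
ee_rot: [-0.692, 0.722, -0.0, -0.0]
ft_force: [-0.6, 0.1, 0.0]
opening: 0.085
gripper_force: 0.0
```

Request:
apply_moves:
  deltas:
    - [[0.085, 0, 0, -0.03, 0], [0.085, 0, 0, -0.08, 0], [0.085, 0, 0, -0.13, 0], [0.085, 0, 0, -0.15, 0], [0.085, 0, 0, -0.15, 0]]

```text
clock: 36.4
ee_pos: [0.6636, -0.1853, 0.2416]
ee_rot: [-0.692, 0.721, -0.001, 0.001]
ft_force: [0.5, 0.0, -0.7]
opening: 0.085
gripper_force: 0.0
```

```bash
python3 - <<'E'
from h import *
pt,Wt,c=cam('top'); p,W,cs=cam('side'); z=Wt[:,:,2]
H=np.zeros((450,800,3),np.uint8)
H[:,:500]=cv2.resize(np.clip(p[110:200,290:390]*1.6,0,255).astype(np.uint8),(500,450),interpolation=cv2.INTER_CUBIC)
H[:225,500:800]=cv2.resize(np.clip(pt[130:250,190:350]*1.6,0,255).astype(np.uint8),(300,225)); save('cap4',H)
m=box(225,160,325,240)&(z>.095)&(z<.12); print('handle',rect(c,m,.110))
m=box(200,150,330,245)&(z>.065)&(z<.09); print('guardtop',rect(c,m,.074))
state()
E
```

```text
handle (((602.5611572265625, 193.2006072998047), (12.90529727935791, 78.54957580566406), 6.193305969238281), np.int32(174), array([602.8141 , 193.68045], dtype=float32))
guardtop (((603.33447265625, 194.27508544921875), (105.89627838134766, 164.13209533691406), 6.811744689941406), np.int32(2716), array([602.5191, 194.0376], dtype=float32))
t 36.5 p [ 662.3 -185.   238.5] yaw 177.63 F [ 0.2 -0.1 -0.2] op 0.0846 g 0.0 j [ 0.01  0.38  0.05 -0.   -1.25 -0.05]
```

View pics/cap4.png

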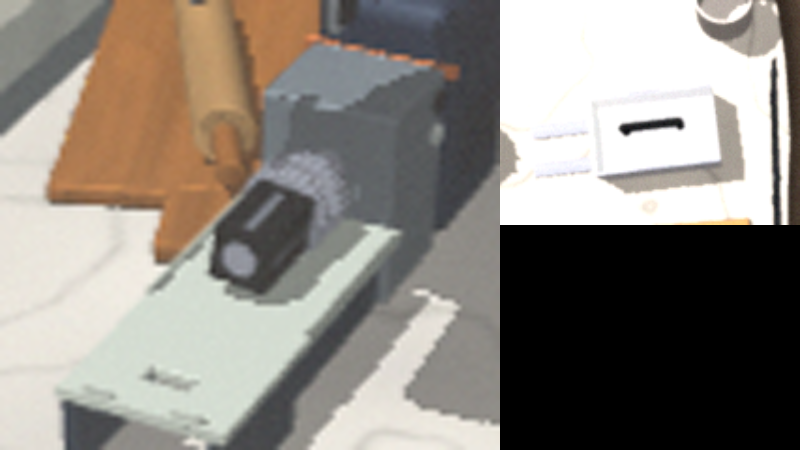

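```bash
python3 - <<'E'
from h import *
plan((.602,.204,.2,186.4),(.602,.204,.086,186.4))
E
```

```text
t 36.5 p [ 662.3 -185.   238.5] yaw 177.63 F [ 0.2 -0.1 -0.2] op 0.0846 g 0.0 j [ 0.01  0.38  0.05 -0.   -1.25 -0.05]
   [np.float64(-0.193), np.float64(0.038), np.float64(0.019)] -0.08 rows~ 4.0
   [np.float64(-0.196), np.float64(0.023), np.float64(0.02)] -0.08 rows~ 4.0
   [np.float64(0.001), np.float64(-0.0), np.float64(0.114)] 0.01 rows~ 2.0
```

Request:
apply_moves:
  deltas:
    - [[0.085, -0.193, 0.038, 0.019, -0.08], [0.085, -0.193, 0.038, 0.019, -0.08], [0.085, -0.193, 0.038, 0.019, -0.08], [0.085, -0.193, 0.038, 0.019, -0.08], [0.085, -0.193, 0.038, 0.019, -0.08]]

```text
clock: 37.12
ee_pos: [0.6322, 0.01, 0.2191]
ee_rot: [0.721, -0.693, -0.0, 0.001]
ft_force: [-0.5, -0.2, -0.4]
opening: 0.0851
gripper_force: 0.0
```

Request:
apply_moves:
  deltas:
    - [[0.085, -0.196, 0.023, 0.02, -0.08], [0.085, -0.196, 0.023, 0.02, -0.08], [0.085, -0.196, 0.023, 0.02, -0.08], [0.085, -0.196, 0.023, 0.02, -0.08], [0.085, -0.196, 0.023, 0.02, -0.08]]

```text
clock: 37.75
ee_pos: [0.6023, 0.2037, 0.1996]
ee_rot: [0.748, -0.664, -0.0, 0.001]
ft_force: [0.4, -0.1, 0.5]
opening: 0.085
gripper_force: 0.0
```

```bash
python3 - <<'E'
from h import *
plan((.602,.204,.087,186.4))
E
```

```text
t 37.75 p [602.3 203.7 199.6] yaw 186.82 F [ 0.4 -0.1  0.5] op 0.085 g 0.0 j [ 0.63  0.32 -0.12  0.   -1.13 -0.51]
   [np.float64(-0.0), np.float64(0.0), np.float64(0.113)] 0.01 rows~ 2.0
```

Request:
apply_moves:
  deltas:
    - [[0.085, 0, 0, 0.04, 0.01], [0.085, 0, 0, 0.08, 0.01], [0.085, 0, 0, 0.105, 0.01], [0.085, 0, 0, 0.112, 0.01], [0.085, 0, 0, 0.112, 0.01]]

```text
clock: 38.38
ee_pos: [0.6027, 0.2031, 0.0887]
ee_rot: [0.744, -0.668, 0.0, 0.0]
ft_force: [-0.5, 0.4, 1.1]
opening: 0.0853
gripper_force: 0.0
```

Request:
apply_moves:
  deltas:
    - [[0.002, 0, 0, 0, 0], [0.002, 0, 0, 0, 0], [0.002, 0, 0, 0, 0], [0.002, 0, 0, 0, 0], [0.002, 0, 0, 0, 0]]
  grip_force: 90

```text
clock: 39.0
ee_pos: [0.6026, 0.2046, 0.0888]
ee_rot: [0.745, -0.667, 0.0, -0.0]
ft_force: [1.4, 0.8, 2.1]
opening: 0.0089
gripper_force: 87.8
```

Request:
apply_moves:
  deltas:
    - [[0.002, 0, 0, 0, 0], [0.002, 0, 0, 0, 0]]
  grip_force: 90

```text
clock: 39.25
ee_pos: [0.6026, 0.2046, 0.0887]
ee_rot: [0.745, -0.667, 0.0, -0.0]
ft_force: [2.6, 0.5, 2.3]
opening: 0.009
gripper_force: 88.1
```

```bash
python3 - <<'E'
from h import *
state()
E
```

```text
t 39.25 p [602.6 204.6  88.7] yaw 186.26 F [2.6 0.5 2.3] op 0.009 g 88.1 j [ 0.63  0.41 -0.25  0.   -0.9  -0.52]
```

Request:
apply_moves:
  deltas:
    - [[0.002, 0, 0, -0.02, 0], [0.002, 0, 0, -0.05, 0], [0.002, 0, 0, -0.1, 0], [0.002, 0, 0, -0.15, 0], [0.002, 0, 0, -0.17, 0]]

```text
clock: 39.88
ee_pos: [0.6022, 0.2046, 0.2608]
ee_rot: [0.745, -0.668, 0.0, -0.001]
ft_force: [0.5, -0.1, -3.7]
opening: 0.0091
gripper_force: 88.5
```

Request:
apply_moves:
  deltas:
    - [[0.002, 0, 0, 0, 0], [0.002, 0, 0, 0, 0]]

```text
clock: 40.12
ee_pos: [0.6009, 0.204, 0.256]
ee_rot: [0.744, -0.668, -0.001, 0.002]
ft_force: [0.7, 0.5, -2.3]
opening: 0.009
gripper_force: 88.5
```

```bash
python3 - <<'E'
from h import *
p,W,c=cam('side'); save('g1',cv2.resize(np.clip(p[60:330,180:480]*1.5,0,255).astype(np.uint8),(600,540)))
pt,Wt,ct=cam('top'); z=Wt[:,:,2]
P,M=state()
m=box(190,130,340,260)&(z>.21)&(z<.27); 
k=Wt[m]; A=np.c_[k[:,:2],np.ones(len(k))]; 
med=np.nanmedian(k[:,2]); k=k[abs(k[:,2]-med)<.015]; A=np.c_[k[:,:2],np.ones(len(k))]
print('top plane',len(k),np.linalg.lstsq(A,k[:,2],rcond=None)[0],med)
# side: fork plane
E
```

```text
t 40.23 p [601.2 204.  256.1] yaw 186.23 F [-1.   0.4 -4. ] op 0.009 g 88.5 j [ 0.63  0.28 -0.04 -0.   -1.25 -0.52]
top plane 2383 [ 0.01885157 -0.00170641  0.23147411] 0.24231344731908722
```

View pics/g1.png

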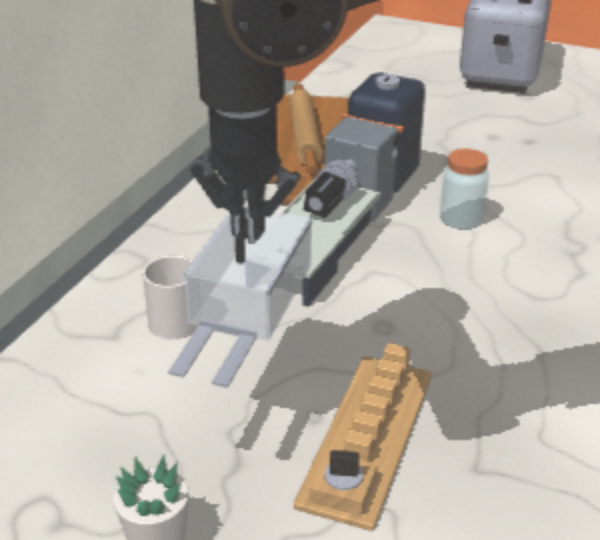

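```bash
python3 - <<'E'
from h import *
pt,Wt,ct=cam('top'); z=Wt[:,:,2]
P,M=state()
m=box(180,110,350,270)&(z>.225)&(z<.262); b=rect(ct,m,.2424); print(b)
k=np.argwhere(m); print(k.min(0),k.max(0))
q=ray(ct,k[:,::-1],.2424)[:,:2]*1000
g=np.radians(6.3); yv=q@np.array([-np.sin(g),np.cos(g)]); xv=q@np.array([np.cos(g),np.sin(g)])
print('along y',np.percentile(yv,[.5,1,50,99,99.5]),'x',np.percentile(xv,[.5,1,50,99,99.5]), 'tcp', P[:2]@[-np.sin(g),np.cos(g)]*1000,P[:2]@[np.cos(g),np.sin(g)]*1000)
plan(mw(0,140).tolist()+[.256,179],mw(0,66).tolist()+[.256,177.7])
E
```

```text
t 40.27 p [601.4 204.1 256.4] yaw 186.24 F [ 0.2 -0.4 -3.2] op 0.0091 g 88.5 j [ 0.63  0.28 -0.04 -0.   -1.25 -0.52]
(((600.2709350585938, 193.13351440429688), (106.79547882080078, 163.89089965820312), 6.526503562927246), np.int32(2404), array([592.1922 , 172.76698], dtype=float32))
[159 224] [217 305]
along y [ 44.68259618  45.11876973  94.02457919 206.30184691 207.24227762] x [564.93964132 565.22442888 601.87369554 669.92766499 670.76345403] tcp 136.83986012507776 620.1426086233732
t 40.27 p [601.4 204.1 256.4] yaw 186.24 F [ 0.2 -0.4 -3.2] op 0.0091 g 88.5 j [ 0.63  0.28 -0.04 -0.   -1.25 -0.52]
   [np.float64(0.162), np.float64(-0.015), np.float64(0.0)] 0.06 rows~ 3.0
   [np.float64(0.16), np.float64(-0.024), np.float64(0.001)] 0.06 rows~ 3.0
   [np.float64(0.074), np.float64(0.002), np.float64(-0.0)] 0.03 rows~ 2.0
```

Request:
apply_moves:
  deltas:
    - [[0.002, 0.162, -0.015, 0, 0.06], [0.002, 0.162, -0.015, 0, 0.06], [0.002, 0.162, -0.015, 0, 0.06], [0.002, 0.162, -0.015, 0, 0.06], [0.002, 0.162, -0.015, 0, 0.06]]

```text
clock: 40.9
ee_pos: [0.6344, 0.0449, 0.2574]
ee_rot: [0.724, -0.69, -0.0, 0.001]
ft_force: [-0.3, -0.0, -2.9]
opening: 0.0091
gripper_force: 88.3
```

Request:
apply_moves:
  deltas:
    - [[0.002, 0.16, -0.024, 0.001, 0.06], [0.002, 0.16, -0.024, 0.001, 0.06], [0.002, 0.16, -0.024, 0.001, 0.06], [0.002, 0.16, -0.024, 0.001, 0.06], [0.002, 0.16, -0.024, 0.001, 0.06]]

```text
clock: 41.52
ee_pos: [0.6664, -0.1126, 0.2568]
ee_rot: [-0.703, 0.711, 0.0, -0.0]
ft_force: [-0.2, 0.2, -2.7]
opening: 0.0089
gripper_force: 88.3
```

Request:
apply_moves:
  deltas:
    - [[0.002, 0.03, 0.001, 0, 0.03], [0.002, 0.06, 0.002, 0, 0.03], [0.002, 0.074, 0.002, 0, 0.03], [0.002, 0.074, 0.002, 0, 0.03], [0.002, 0.074, 0.002, 0, 0.03]]

```text
clock: 42.15
ee_pos: [0.6638, -0.1864, 0.2573]
ee_rot: [-0.693, 0.721, 0.0, 0.0]
ft_force: [-0.6, -0.8, -2.7]
opening: 0.009
gripper_force: 88.4
```

```bash
python3 - <<'E'
from h import *
plan(mw(.7,66).tolist()+[.256,177.7],mw(.7,66).tolist()+[.166,177.7])
E
```

```text
t 42.15 p [ 663.8 -186.4  257.3] yaw 177.71 F [-0.6 -0.8 -2.7] op 0.009 g 88.4 j [ 0.01  0.37  0.09 -0.   -1.29 -0.05]
   [np.float64(0.002), np.float64(0.0), np.float64(0.001)] 0.0 rows~ 1.0
   [np.float64(-0.0), np.float64(0.0), np.float64(0.09)] 0.0 rows~ 2.0
```

Request:
apply_moves:
  deltas:
    - [[0.002, 0.001, 0, 0.01, 0], [0.002, 0.002, 0, 0.03, 0], [0.002, 0.002, 0, 0.05, 0], [0.002, 0.002, 0, 0.07, 0], [0.002, 0.002, 0, 0.07, 0]]

```text
clock: 42.78
ee_pos: [0.6623, -0.1889, 0.1848]
ee_rot: [-0.693, 0.721, 0.002, -0.001]
ft_force: [-0.5, 1.0, -2.5]
opening: 0.0089
gripper_force: 88.2
```

Request:
apply_moves:
  deltas:
    - [[0.002, 0, 0, 0.01, 0], [0.002, 0, 0, 0.019, 0], [0.002, 0, 0, 0.019, 0], [0.002, 0, 0, 0.019, 0]]

```text
clock: 43.28
ee_pos: [0.6637, -0.1898, 0.1686]
ee_rot: [-0.692, 0.721, -0.0, 0.0]
ft_force: [0.6, -0.5, -2.0]
opening: 0.0089
gripper_force: 88.4
```

```bash
python3 - <<'E'
from h import *
P,M=state()
p,W,c=cam('side'); pt,Wt,ct=cam('top')
H=np.zeros((600,800,3),np.uint8)
H[:,:520]=cv2.resize(np.clip(p[95:215,285:389]*1.5,0,255).astype(np.uint8),(520,600),interpolation=cv2.INTER_CUBIC)
H[:280,520:800]=cv2.resize(np.clip(pt[135:215,350:430]*1.5,0,255).astype(np.uint8),(280,280)); save('g2',H)
print(mw(.7,66),mw(0,66))
E
```

```text
t 43.27 p [ 663.7 -189.8  168.6] yaw 177.65 F [ 0.6 -0.5 -2. ] op 0.0089 g 88.4 j [ 0.    0.42 -0.04  0.   -1.11 -0.04]
[ 0.66353874 -0.18828079] [ 0.6628393  -0.18825279]
```

View pics/g2.png

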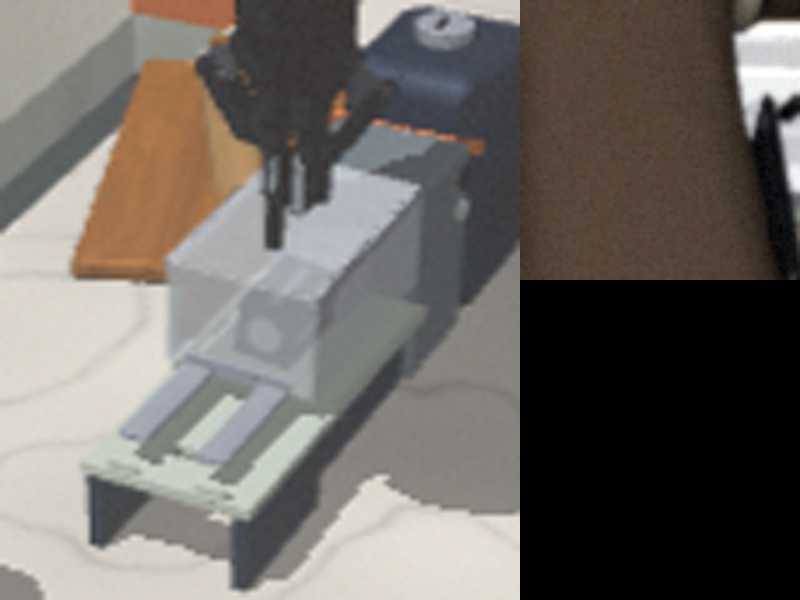

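```bash
python3 - <<'E'
from h import *
c=viewer.get_calibration('side')
def proj(P):
    q=(np.array(P)-c['origin'])@R.from_quat(c['orientation']).as_matrix(); return np.round([c['fx']*q[0]/q[2]+c['cx'],c['fy']*q[1]/q[2]+c['cy']],1)
gy=64.4-10.8
for x,y in((26.5,174),(-26.5,174),(26.5,82),(-26.5,82)): print(x,y,proj([*mw(x+.9,gy+y),.084]))
p,W,c2=cam('side')
# steel prong mask: bluish pixels
b=p.astype(int); m=box(300,160,350,195)&((b[:,:,2]-b[:,:,1])>3)&(b.sum(2)>250)
n,l,s,ce=cv2.connectedComponentsWithStats(m.astype(np.uint8))
for i in range(1,n):
    if s[i,4]>20:
        P=ray(c2,np.argwhere(l==i)[:,::-1],.084)[:,:2]-MO; cc,ss=np.cos(MY),np.sin(MY)
        q=np.c_[P@[cc,ss],P@[-ss,cc]]*1000; f=q[q[:,1]>145]; print(i,s[i,4],'x',np.percentile(f[:,0],[2,50,98]),'y',np.percentile(q[:,1],[1,99]))
m=box(300,175,345,215)&(abs(W[:,:,2]-.066)<.02)
E
```

```text
26.5 174 [311.7 181.4]
-26.5 174 [327.3 185.8]
26.5 82 [325.5 167.2]
-26.5 82 [340.6 171.2]
5 250 x [-33.63296289 -16.61814887  35.70444676] y [129.3552808  231.64641516]
```

Request:
apply_moves:
  deltas:
    - [[0.002, -0.001, 0, 0.006, 0], [0.002, -0.001, 0, 0.012, 0], [0.002, -0.001, 0, 0.014, 0], [0.002, -0.001, 0, 0.014, 0]]

```text
clock: 43.92
ee_pos: [0.6634, -0.1887, 0.1539]
ee_rot: [-0.692, 0.721, 0.0, -0.0]
ft_force: [0.1, 0.3, -3.7]
opening: 0.0091
gripper_force: 88.4
```

Request:
apply_moves:
  deltas:
    - [[0.002, 0, 0, 0.001, 0], [0.002, 0, 0, 0.002, 0], [0.002, 0, 0, 0.003, 0], [0.002, 0, 0, 0.003, 0]]

```text
clock: 44.42
ee_pos: [0.6642, -0.1889, 0.152]
ee_rot: [-0.693, 0.721, -0.001, 0.0]
ft_force: [0.9, -1.0, 0.5]
opening: 0.0091
gripper_force: 88.8
```

```bash
python3 - <<'E'
from h import *
state()
E
```

```text
t 44.42 p [ 664.2 -188.9  152. ] yaw 177.66 F [ 0.9 -1.   0.5] op 0.0091 g 88.8 j [ 0.    0.44 -0.06  0.   -1.08 -0.05]
```

Request:
apply_moves:
  deltas:
    - [[0.002, 0, 0, 0.001, 0], [0.002, 0, 0, 0.001, 0]]

```text
clock: 44.68
ee_pos: [0.6649, -0.189, 0.1516]
ee_rot: [-0.693, 0.721, -0.001, 0.001]
ft_force: [2.8, -1.9, 4.9]
opening: 0.009
gripper_force: 89.3
```

Request:
apply_moves:
  deltas:
    - [[0.085, 0, 0, -0.001, 0], [0.085, 0, 0, -0.001, 0], [0.085, 0, 0, -0.001, 0], [0.085, 0, 0, -0.001, 0], [0.085, 0, 0, -0.001, 0]]

```text
clock: 45.3
ee_pos: [0.6635, -0.1886, 0.1511]
ee_rot: [-0.692, 0.721, 0.0, -0.0]
ft_force: [0.6, 0.1, 0.0]
opening: 0.0852
gripper_force: 0.0
```

Request:
apply_moves:
  deltas:
    - [[0.085, 0, 0, -0.03, 0], [0.085, 0, 0, -0.07, 0], [0.085, 0, 0, -0.1, 0], [0.085, 0, 0, -0.1, 0], [0.085, 0, 0, -0.1, 0]]

```text
clock: 45.92
ee_pos: [0.6632, -0.1885, 0.2507]
ee_rot: [-0.692, 0.721, 0.0, -0.0]
ft_force: [0.0, -0.4, -1.4]
opening: 0.0847
gripper_force: 0.0
```

```bash
python3 - <<'E'
from h import *
pt,Wt,c=cam('top'); z=Wt[:,:,2]; p,W,cs=cam('side')
m=box(205,250,235,295)&(z>.062)&(z<.09); print('wing',rect(c,m,.073))
b=p.astype(int); zs=W[:,:,2]; m=box(300,160,350,200)&((b[:,:,2]-b[:,:,1])>3)&(b.sum(2)>250)
P=ray(cs,np.argwhere(m)[:,::-1],.067)[:,:2]-MO; cc,ss=np.cos(MY),np.sin(MY); q=np.c_[P@[cc,ss],P@[-ss,cc]]*1000
f=q[(q[:,1]>150)&(q[:,1]<225)]; print('prongs x',np.percentile(f[:,0],[1,2,50,98,99]),'y',np.percentile(q[:,1],[1,99]))
m=box(300,120,400,190)&(zs>.125)&(zs<.15)&(W[:,:,1]>-.27); k=W[m]; k=k[~np.isnan(k[:,0])]; print('top z',np.median(k[:,2]),len(k))
plan((.52,.2,.24,150),(.4225,.3137,.2,108.8))
E
```

```text
wing (((422.49884033203125, 313.5953063964844), (32.85615921020508, 13.191505432128906), 18.027936935424805), np.int32(80), array([422.45563, 313.52087], dtype=float32))
prongs x [-34.5287057  -33.75209737 -16.66766692  34.83520877  34.97571715] y [ 44.19619216 230.59021442]
top z 0.13567260518611846 847
t 46.02 p [ 663.  -188.5  250. ] yaw 177.64 F [-0.9  0.5  0.9] op 0.085 g 0.0 j [ 0.    0.37  0.08 -0.   -1.28 -0.05]
   [np.float64(-0.191), np.float64(0.079), np.float64(0.005)] 0.24 rows~ 4.0
   [np.float64(-0.167), np.float64(0.123), np.float64(0.005)] 0.24 rows~ 4.0
   [np.float64(-0.05), np.float64(0.141), np.float64(0.041)] 0.72 rows~ 4.0
```

Request:
apply_moves:
  deltas:
    - [[0.05, -0.191, 0.079, 0.005, 0.24], [0.05, -0.191, 0.079, 0.005, 0.24], [0.05, -0.191, 0.079, 0.005, 0.24], [0.05, -0.191, 0.079, 0.005, 0.24], [0.05, -0.191, 0.079, 0.005, 0.24]]

```text
clock: 46.65
ee_pos: [0.592, 0.0066, 0.2459]
ee_rot: [-0.602, 0.798, 0.0, -0.0]
ft_force: [0.1, -0.5, 0.7]
opening: 0.0499
gripper_force: 0.0
```

Request:
apply_moves:
  deltas:
    - [[0.05, -0.167, 0.123, 0.005, 0.24], [0.05, -0.167, 0.123, 0.005, 0.24], [0.05, -0.167, 0.123, 0.005, 0.24], [0.05, -0.167, 0.123, 0.005, 0.24], [0.05, -0.167, 0.123, 0.005, 0.24]]

```text
clock: 47.28
ee_pos: [0.5207, 0.2006, 0.2407]
ee_rot: [-0.502, 0.865, -0.0, -0.001]
ft_force: [-0.5, 0.0, 0.2]
opening: 0.0498
gripper_force: 0.0
```

Request:
apply_moves:
  deltas:
    - [[0.05, -0.05, 0.141, 0.041, 0.72], [0.05, -0.05, 0.141, 0.041, 0.72], [0.05, -0.05, 0.141, 0.041, 0.72], [0.05, -0.05, 0.141, 0.041, 0.72], [0.05, -0.05, 0.141, 0.041, 0.72]]

```text
clock: 47.9
ee_pos: [0.424, 0.3127, 0.2]
ee_rot: [-0.164, 0.986, -0.0, -0.0]
ft_force: [0.7, -0.2, 0.0]
opening: 0.0499
gripper_force: 0.0
```

```bash
python3 - <<'E'
from h import *
plan((.4225,.3137,.09,108.4))
E
```

```text
t 47.9 p [424.  312.7 200. ] yaw 108.9 F [ 0.7 -0.2  0. ] op 0.0499 g 0.0 j [ 1.01  0.14 -0.36  0.   -1.07 -2.25]
   [np.float64(0.001), np.float64(0.001), np.float64(0.11)] 0.01 rows~ 2.0
```

Request:
apply_moves:
  deltas:
    - [[0.05, 0.001, 0.001, 0.04, 0.01], [0.05, 0.001, 0.001, 0.08, 0.01], [0.05, 0.001, 0.001, 0.12, 0.01], [0.05, 0.001, 0.001, 0.15, 0.01], [0.05, 0.001, 0.001, 0.15, 0.01]]

```text
clock: 48.52
ee_pos: [0.422, 0.3118, 0.0484]
ee_rot: [-0.16, 0.987, -0.002, -0.002]
ft_force: [-0.6, 0.2, 0.5]
opening: 0.0499
gripper_force: 0.0
```

```bash
python3 - <<'E'
from h import *
plan((.4225,.3137,.046,108.4))
E
```

```text
t 48.52 p [422.  311.8  48.4] yaw 108.4 F [-0.6  0.2  0.5] op 0.0499 g 0.0 j [ 1.01  0.31 -0.54 -0.   -0.72 -2.26]
   [np.float64(-0.001), np.float64(0.002), np.float64(0.002)] -0.0 rows~ 1.0
```

Request:
apply_moves:
  deltas:
    - [[0.002, 0, 0, 0, 0], [0.002, 0, 0, 0, 0], [0.002, 0, 0, 0, 0], [0.002, 0, 0, 0, 0], [0.002, 0, 0, 0, 0]]
  grip_force: 60

```text
clock: 49.15
ee_pos: [0.4228, 0.3149, 0.0519]
ee_rot: [-0.16, 0.987, 0.001, 0.001]
ft_force: [0.9, -1.5, 7.5]
opening: 0.0105
gripper_force: 59.6
```

Request:
apply_moves:
  deltas:
    - [[0.002, 0, 0, -0.02, 0], [0.002, 0, 0, -0.06, 0], [0.002, 0, 0, -0.11, 0], [0.002, 0, 0, -0.16, 0], [0.002, 0, 0, -0.16, 0]]

```text
clock: 49.78
ee_pos: [0.4234, 0.316, 0.2153]
ee_rot: [-0.16, 0.987, 0.003, 0.003]
ft_force: [-0.5, 0.8, -0.9]
opening: 0.0107
gripper_force: 58.5
```

```bash
python3 - <<'E'
from h import *
pt,Wt,c=cam('top'); p,W,cs=cam('side'); P,M=state()
def proj(P):
    q=(np.array(P)-cs['origin'])@R.from_quat(cs['orientation']).as_matrix(); return np.round([cs['fx']*q[0]/q[2]+cs['cx'],cs['fy']*q[1]/q[2]+cs['cy']]).astype(int)
u=proj(P); print(u)
np.savez('/tmp/st',p=p,W=W)
plan((.54,.15,.22,100),mw(0,200).tolist()+[.2,87.7])
E
```

```text
t 49.88 p [421.7 314.3 211. ] yaw 108.33 F [ 0.5 -0.1 -1.6] op 0.0106 g 58.5 j [ 1.01  0.13 -0.35 -0.   -1.1  -2.26]
[355 240]
t 49.88 p [421.7 314.3 211. ] yaw 108.33 F [ 0.5 -0.1 -1.6] op 0.0106 g 58.5 j [ 1.01  0.13 -0.35 -0.   -1.1  -2.26]
   [np.float64(-0.061), np.float64(-0.193), np.float64(-0.009)] 0.15 rows~ 4.0
   [np.float64(-0.091), np.float64(-0.223), np.float64(0.019)] 0.21 rows~ 4.0
```

Request:
apply_moves:
  deltas:
    - [[0.002, -0.061, -0.193, -0.009, 0.15], [0.002, -0.061, -0.193, -0.009, 0.15], [0.002, -0.061, -0.193, -0.009, 0.15], [0.002, -0.061, -0.193, -0.009, 0.15], [0.002, -0.061, -0.193, -0.009, 0.15]]

```text
clock: 50.5
ee_pos: [0.5403, 0.149, 0.2178]
ee_rot: [-0.084, 0.996, -0.0, -0.001]
ft_force: [0.6, -0.8, -1.4]
opening: 0.0107
gripper_force: 58.8
```

Request:
apply_moves:
  deltas:
    - [[0.002, -0.091, -0.223, 0.019, 0.21], [0.002, -0.091, -0.223, 0.019, 0.21], [0.002, -0.091, -0.223, 0.019, 0.21], [0.002, -0.091, -0.223, 0.019, 0.21], [0.002, -0.091, -0.223, 0.019, 0.21]]

```text
clock: 51.12
ee_pos: [0.6682, -0.0558, 0.1979]
ee_rot: [0.021, 1.0, -0.0, -0.002]
ft_force: [-0.3, 1.2, -0.1]
opening: 0.0107
gripper_force: 58.9
```

Request:
apply_moves:
  deltas:
    - [[0.002, 0, 0, 0.03, 0], [0.002, 0, 0, 0.06, 0], [0.002, 0, 0, 0.08, 0], [0.002, 0, 0, 0.08, 0], [0.002, 0, 0, 0.08, 0]]

```text
clock: 51.75
ee_pos: [0.6682, -0.053, 0.1212]
ee_rot: [0.019, 1.0, -0.0, 0.0]
ft_force: [-0.2, -0.1, -0.6]
opening: 0.0109
gripper_force: 58.9
```

```bash
python3 - <<'E'
from h import *
plan(mw(0.7,200).tolist()+[.114,87.7])
p,W,c=cam('side'); save('st2',cv2.resize(np.clip(p[130:220,280:380]*1.5,0,255).astype(np.uint8),(660,594),interpolation=cv2.INTER_CUBIC))
np.savez('/tmp/st2',p=p,W=W)
E
```

```text
t 51.75 p [668.2 -53.  121.2] yaw 87.79 F [-0.2 -0.1 -0.6] op 0.0109 g 58.9 j [ 0.21  0.43 -0.14  0.   -1.   -1.82]
   [np.float64(-0.001), np.float64(-0.001), np.float64(0.007)] 0.0 rows~ 1.0
```

View pics/st2.png

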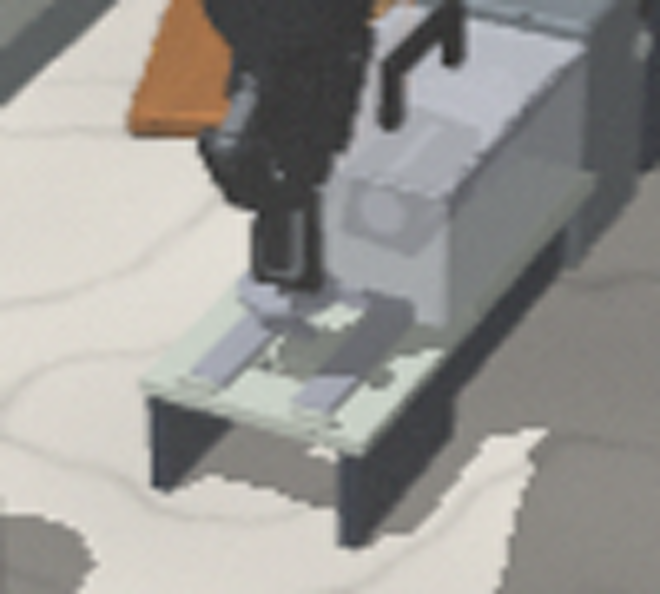

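Request:
apply_moves:
  deltas:
    - [[0.002, -0.001, -0.001, 0.008, 0], [0.002, -0.001, -0.001, 0.016, 0], [0.002, -0.001, -0.001, 0.018, 0], [0.002, -0.001, -0.001, 0.018, 0]]

```text
clock: 52.3
ee_pos: [0.6687, -0.0555, 0.1019]
ee_rot: [0.02, 1.0, -0.0, -0.0]
ft_force: [-0.3, -0.2, -0.8]
opening: 0.0107
gripper_force: 58.9
```

Request:
apply_moves:
  deltas:
    - [[0.002, 0, 0, 0.002, 0], [0.002, 0, 0, 0.004, 0], [0.002, 0, 0, 0.006, 0], [0.002, 0, 0, 0.006, 0]]

```text
clock: 52.8
ee_pos: [0.6687, -0.0553, 0.0961]
ee_rot: [0.02, 1.0, -0.0, -0.0]
ft_force: [-0.1, 0.3, -0.2]
opening: 0.0108
gripper_force: 58.9
```

```bash
python3 - <<'E'
from h import *
plan(mw(0.7,200).tolist()+[.083,87.7])
E
```

```text
t 52.8 p [668.7 -55.3  96.1] yaw 87.7 F [-0.1  0.3 -0.2] op 0.0108 g 58.9 j [ 0.21  0.46 -0.16 -0.   -0.95 -1.82]
   [np.float64(-0.0), np.float64(0.001), np.float64(0.013)] -0.0 rows~ 1.0
```

Request:
apply_moves:
  deltas:
    - [[0.002, 0, 0, 0.004, 0], [0.002, 0, 0, 0.008, 0], [0.002, 0, 0, 0.01, 0], [0.002, 0, 0, 0.01, 0]]

```text
clock: 53.3
ee_pos: [0.6687, -0.0554, 0.086]
ee_rot: [0.02, 1.0, -0.0, -0.0]
ft_force: [-0.1, 1.0, -1.2]
opening: 0.0109
gripper_force: 58.9
```

Request:
apply_moves:
  deltas:
    - [[0.002, 0, 0, 0.001, 0], [0.002, 0, 0, 0.002, 0], [0.002, 0, 0, 0.003, 0], [0.002, 0, 0, 0.004, 0], [0.002, 0, 0, 0.004, 0]]

```text
clock: 53.92
ee_pos: [0.6688, -0.0553, 0.083]
ee_rot: [0.02, 1.0, -0.0, 0.0]
ft_force: [-2.6, 1.4, 5.6]
opening: 0.0108
gripper_force: 59.7
```

```bash
python3 - <<'E'
from h import *
state()
E
```

```text
t 53.92 p [668.8 -55.3  83. ] yaw 87.71 F [-2.6  1.4  5.6] op 0.0108 g 59.7 j [ 0.21  0.47 -0.17  0.   -0.93 -1.82]
```

Request:
apply_moves:
  deltas:
    - [[0.002, 0, 0, -0.001, -0.17], [0.002, 0, 0, -0.001, -0.34], [0.002, 0, 0, -0.001, -0.51], [0.002, 0, 0, -0.001, -0.68], [0.002, 0, 0, -0.001, -0.8]]

```text
clock: 54.55
ee_pos: [0.6688, -0.0553, 0.0831]
ee_rot: [-0.373, 0.928, 0.0, -0.0]
ft_force: [-0.5, 0.9, -1.2]
opening: 0.0102
gripper_force: 58.9
```

Request:
apply_moves:
  deltas:
    - [[0.002, 0, 0, 0, -0.17], [0.002, 0, 0, 0, -0.34], [0.002, 0, 0, 0, -0.51], [0.002, 0, 0, 0, -0.68], [0.002, 0, 0, 0, -0.77]]

```text
clock: 55.18
ee_pos: [0.6688, -0.0553, 0.0831]
ee_rot: [-0.694, 0.72, 0.0, -0.0]
ft_force: [-0.0, 0.9, -0.4]
opening: 0.0109
gripper_force: 58.9
```

Request:
apply_moves:
  deltas:
    - [[0.002, 0, 0, 0, 0], [0.002, 0, 0, 0.001, 0]]

```text
clock: 55.42
ee_pos: [0.6689, -0.0554, 0.083]
ee_rot: [-0.692, 0.722, -0.0, 0.0]
ft_force: [-3.9, 0.7, 9.9]
opening: 0.0106
gripper_force: 60.3
```

```bash
python3 - <<'E'
from h import *
state()
E
```

```text
t 55.42 p [668.9 -55.4  83. ] yaw 177.55 F [-3.9  0.7  9.9] op 0.0106 g 60.3 j [ 0.21  0.47 -0.17  0.   -0.93 -0.25]
```

Turned 90°. Release, lift clear and check.

Request:
apply_moves:
  deltas:
    - [[0.03, 0, 0, 0, 0], [0.05, 0, 0, -0.001, 0], [0.05, 0, 0, -0.001, 0], [0.05, 0, 0, -0.001, 0]]

```text
clock: 55.92
ee_pos: [0.6689, -0.0553, 0.0833]
ee_rot: [-0.692, 0.722, 0.0, 0.0]
ft_force: [1.2, -0.9, -0.7]
opening: 0.0498
gripper_force: 0.0
```

Request:
apply_moves:
  deltas:
    - [[0.05, 0, 0, -0.03, 0], [0.05, 0, 0, -0.07, 0], [0.05, 0, 0, -0.12, 0], [0.05, 0, 0, -0.15, 0], [0.05, 0, 0, -0.15, 0]]

```text
clock: 56.55
ee_pos: [0.6703, -0.0553, 0.2367]
ee_rot: [-0.692, 0.721, -0.002, 0.002]
ft_force: [-0.0, 0.7, 0.3]
opening: 0.0496
gripper_force: 0.0
```

Request:
apply_moves:
  deltas:
    - [[0.05, -0.2, 0.1, 0, 0], [0.05, -0.2, 0.1, 0, 0], [0.05, -0.2, 0.1, 0, 0], [0.05, -0.2, 0.1, 0, 0], [0.05, -0.2, 0.1, 0, 0]]

```text
clock: 57.18
ee_pos: [0.5758, 0.1507, 0.2326]
ee_rot: [-0.694, 0.72, 0.0, -0.0]
ft_force: [0.8, 0.3, -0.1]
opening: 0.0502
gripper_force: 0.0
```

```bash
python3 - <<'E'
from h import *
state(); pt,Wt,c=cam('top'); z=Wt[:,:,2]
cc,ss=np.cos(MY),np.sin(MY)
def loc(x,y): d=np.array([x,y])/1000-MO; return np.round([d@[cc,ss]*1000,d@[-ss,cc]*1000],1)
m=box(350,145,395,200)&(z>.085)&(z<.12)&(pt.sum(2)<250)
b=rect(c,m,.104); print('wing',b[0],b[1],loc(*b[0][0]))
m=box(345,135,480,215)&(z>.125)&(z<.142); b=rect(c,m,.137); print('guard top',b[0],b[1],loc(*b[0][0]), np.nanmedian(z[m]))
m=box(370,150,470,200)&(z>.155)&(z<.18); b=rect(c,m,.173); print('handle',b[0],b[1],loc(*b[0][0]))
for n,q in(('jar',(480,225,535,275)),('mug',(285,105,335,155)),('plant',(140,180,190,225))):
    m=box(*q)&(z>.06); print(n,rect(c,m,.1)[2])
E
```

```text
t 57.17 p [575.8 150.7 232.6] yaw 177.84 F [ 0.8  0.3 -0.1] op 0.0502 g 0.0 j [ 0.58  0.23 -0.17 -0.   -1.18 -0.62]
wing ((663.669189453125, -52.62409591674805), (14.671660423278809, 33.611228942871094), 0.005836142227053642) 85 [ -4.6 201.6]
guard top ((662.6624145507812, -203.7368927001953), (175.666748046875, 107.1383285522461), 87.9927978515625) 3090 [ 0.4 50.5] 0.13719596271856904
handle ((661.5572509765625, -197.1753387451172), (80.8525161743164, 14.238454818725586), 88.11568450927734) 200 [-0.9 57. ]
jar [ 475.52936 -354.34064]
mug [763.11395 122.80837]
plant [591.5899  445.18204]
```

Request:
apply_moves:
  deltas:
    - [[0.05, -0.18, 0.15, 0, 0], [0.05, -0.18, 0.15, 0, 0], [0.05, -0.18, 0.15, 0, 0], [0.05, -0.18, 0.15, 0, 0], [0.05, -0.18, 0.15, 0, 0]]

```text
clock: 57.85
ee_pos: [0.4336, 0.3359, 0.2328]
ee_rot: [-0.693, 0.721, 0.0, -0.0]
ft_force: [-0.5, -0.2, 0.2]
opening: 0.0498
gripper_force: 0.0
```

```bash
python3 - <<'E'
from h import *
state(); pt,Wt,c=cam('top'); z=Wt[:,:,2]
cc,ss=np.cos(MY),np.sin(MY)
def loc(x,y): d=np.array([x,y])/1000-MO; return np.round([d@[cc,ss]*1000,d@[-ss,cc]*1000],1)
m=box(350,145,395,200)&(z>.085)&(z<.12)
b=rect(c,m,.104); print('wing',b[0],b[1],loc(*b[0][0]),np.nanmedian(z[m]))
m2=box(350,145,395,200)&(pt.sum(2)<120); 
k=np.argwhere(m); print(k.min(0),k.max(0)); v0,u0=k.min(0)-6
print(pt[v0:v0+32:2,u0:u0+24:2].sum(2)); print(np.round(z[v0:v0+32:2,u0:u0+24:2]*1000))
for n,q in(('jar',(480,225,535,275)),('mug',(285,105,335,155)),('plant',(140,180,190,225))):
    m=box(*q)&(z>.06); print(n,rect(c,m,.1)[2])
p,W,cs=cam('side'); zs=W[:,:,2]
m=box(295,150,345,195)&(p.sum(2)<170)&(zs>.07)
k=W[m]; k=k[~np.isnan(k[:,0])]; print('side wing',len(k),[loc(*(a[:2]*1000)).tolist()+[round(a[2],3)] for a in (np.percentile(k,[5,50,95],axis=0))])
E
```

```text
t 57.85 p [433.6 335.9 232.8] yaw 177.79 F [-0.5 -0.2  0.2] op 0.0498 g 0.0 j [ 1.02  0.15 -0.27 -0.   -1.15 -1.05]
wing ((664.8897705078125, -52.65734100341797), (12.231024742126465, 33.76089859008789), 0.005116163287311792) 87 [ -3.4 201.6] 0.10349017997986643
[169 367] [174 381]
[[248 298 307 305 299 293 296 309 310 302 312 302]
 [297 284 268 294 324 316 331 315 300 280 293 302]
 [379 378 351 317 293 282 269 303 314 267 288 305]
 [388 370 341 223  59  37  50  78  79  71 265 387]
 [377 367 298  71  43  39  44  27  30  20 181 371]
 [384 363 270  49  31   7  11   3  16  39 163 327]
 [387 353 306 226 135 126 101  97  89 105 177 219]
 [378 388 289 326 308 257 192 193 184 183 180 209]
 [350 343 306 289 320 327 322 310 324 258 225 221]
 [300 318 316 283 277 307 295 288 241 264 294 296]
 [303 304 314 315 309 295 273 296 271 309 296 305]
 [302 299 303 293 284 307 299 302 302 298 299 305]
 [324 270 317 317 333 292 244 244 262 291 263 274]
 [386 385 386 396 394 388 374 383 379 392 384 376]
 [386 392 388 392 387 380 394 390 391 380 390 382]
 [385 380 381 390 385 382 387 387 392 395 396 376]]

[... 512 characters left out ...]
66.  64.  76.  71.  71.  70.  72.  73.  73.  64.  63.]
 [ 64.  68.  66.  66.  70.  73.  70.  72.  74.  62.  67.  67.]
 [ 65.  66.  70.  71.  69.  68.  67.  69.  66.  69.  67.  65.]
 [ 63.  66.  68.  69.  73.  69.  67.  64.  67.  68.  67.  68.]
 [ 63.  64.  68.  67.  67.  66.  70.  68.  71.  68.  70.  67.]
 [ 61.  64.  67.  65.  62.  64.  61.  64.  65.  64.  64.  63.]
 [ 67.  64.  62.  66.  65.  61.  63.  64.  63.  62.  65.  64.]
 [ 62.  63.  nan  66.  66.  65.  64.  64.  59.  62.  63.  65.]]
jar [ 475.56146 -354.22073]
mug [778.0435  100.35762]
plant [588.8586  452.94403]
side wing 867 [[-241.6, 205.9, np.float64(0.099)], [-239.5, 618.3, np.float64(0.405)], [-22.1, 636.3, np.float64(0.459)]]
```

```bash
python3 -c "
from h import *
print(r.finish_job())"
```

```text
the job is handed in; nothing more can be done
None
```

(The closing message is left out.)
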